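# Pin the template slide of a copying lathe attachment

### The job

Push the template slide fully home under the bridge bar, then lock it with the linchpin that has the ring: put the pin through both eye lugs and push it in until its head is against the lug, and only then swing its sprung ring up and over the lugs until it snaps down on the pin end. Let go, and leave the other things on the bench where they are.

Things in the scene. Friction and masses are not known exactly. Their poses are not given: they have to be found in the camera images.
- station: template station, fixed to the bench: grey cast base 220 x 112 mm, 18 high, origin under it (it spans x -110..110, y -46..66 mm); x is the way the slide goes home. Bridge bar across at x 55..81, z 35..53 mm. Guide rails along x at y -24 and 51, tops at z 32. Its fixed eye lug, 22 mm (x) by 12 mm (y), stands on the rail at y -30..-18, up to z 82
- slide (a joint): how far the aluminium template slide (165 x 59 mm plate, top at z 30 mm) is out of the station towards its -x, in m: 0 = home against its stop, at most 0.062. Captive in its rails, rubs with about 2.5 N, stays where it is left. Its own eye lug, sized as the fixed one, stands at its edge and comes beside the fixed lug (y -16.5..-4.5 mm) when home
- knob_top (a point): top centre of the small beech knob on the slide's near end: 22 mm across, 26 mm high, top 56 mm over the bench; moves with the slide. At home it lies at x -56, y 18 mm of the station
- eye (a point): the middle of the lug pair's hole when the slide is home: station x -30, y -17.25, z 70 mm. Hole axis along the station's y; holes 12 mm across. The pair is 25.5 mm thick (12 + 1.5 gap + 12): outer faces 12.75 mm either side of this point; lug tops 12 mm above it. The holes line up only when the slide is home; the pin may go in from either side
- linchpin: steel linchpin lying flat on the bench, about 90 g with its ring. Origin on the ring's pivot in the middle of the flat head (16 x 16 mm, 10 mm thick); x runs along the shank to the tip, z up as it lies, y is the pivot axis. Round shank 10 mm thick from x 8 (the head's shoulder) to 62 mm, last 8 mm tapering to 5 mm. Held by the shank it cannot go right home: let go and push from behind
- pin_mid (a point): point on the pin's axis at x 20.75 mm; coincides with the eye when the head is against a lug
- ring (a joint): angle of the pin's round wire ring about the head's pivot, rad: 0 = straight back from the head (open, as it starts), 1.57 = upright along the pin's z, 2.98 = locked, resting on the top of the pin end. Over-centre spring, dead centre at 1.49: it pulls the ring to the nearer end with up to 0.09 N m (1.6 N at the crown); past the centre it snaps shut by itself
- ring_crown (a point): centre of the dark steel thumb sleeve on the ring's crown, 55.5 mm from the pivot; the sleeve is 8 mm thick and 20 mm long, along the pivot axis. The ring is 5 mm wire, 51 mm inside, 61 mm outside; open it extends from the head to pin x -60 mm
- plain_pin: bystander: plain steel pin without a ring, 65 mm long, lying; origin under its axis below the head
- slip: bystander: cylindrical grey sharpening slip, 14 x 90 mm, lying along its x; origin under its middle
- wheel: bystander: brass tailstock wheel, 100 mm across, lying flat, with an upright handle, 39 mm high; origin under its centre
- knight: bystander: ivory-coloured knight, 36 mm base, 76 mm high; origin under its base
- bishop1: bystander: beech bishop, 34 mm base, 91 mm high, standing in the plywood tray (170 x 220 mm, 30 high) on the left, under the folded lamp, whose shade hangs 215 mm over the bench; origin under its base
- bishop2: bystander: as bishop1
- bishop3: bystander: as bishop1

How it is judged:
By the outcome, as a careful person would: the job done as asked, in the order asked, and still so for the second after the job is handed in, with the robot touching nothing.
It also fails if it takes over 64 s, if anything falls off the work surface, if the arm or the gripper's body presses on something with over 40 N, if the wrist force passes 120 N, or if a joint passes its speed limit or range.

### The arm

A 6-joint arm with a two-finger parallel gripper is mounted at the origin on the work surface. World frame = base frame: x ahead of the robot, y to its left, z up, the work surface at z = 0. Lengths are in m, angles in rad, forces in N, time in s.
With the tool pointing down it reaches from about 0.325 to 0.775 m from the base axis. Payload 9.3 kg.
Tool frame: the origin (TCP) lies midway between the tips of the shut fingers; the grasp point (between the pads) lies pinch_z behind it (pinch_z is the distance from the TCP to the grasp point, in m); z points along the fingers, x is the direction in which the jaws open and shut, and the axes are right-handed (so a half turn about z gives the same grasp; the last joint's range is limited). The gripper opens to 85 mm and grips with 20 to 120 N. Pads are 22 mm wide; open, the fingers measure 114 mm over their backs; the gripper's body (76 mm by 85 mm) begins 54 mm behind the grasp point. The pads swing forward as they close: fully open they stand 13 mm farther back than shut.
Start: joints at [0.982, 0.259, 0.021, 1.334, 0, 1.418], TCP at [0.232, 0.499, 0.231] pointing down, gripper open.
Joint ranges: [-3.04, 3.04], [-0.91, 1.82], [-1.04, 1.36], [-1.92, 1.95], [-1.52, 1.45], [-3.14, 3.14]. Speed limits (rad/s): [2.22, 2.22, 2.79, 3.14, 3.14, 3.14].

### API

Orientations are given as a unit quaternion [w, x, y, z].
In Python, from workcell import read_state, capture, get_calibration, finish_job, pinch_z gives the robot as it stands.
- The arm moves only by the tool jog_arm, never from a script. Its argument "motion" is a list that holds one entry, the list of rows, each a list of 5 numbers: the opening, from 0 (shut) to 1 (fully open), then the shift along the tool's x, y, z in mm, then the turn about the tool's z in degrees. In form: [[[grip, tx, ty, tz, roll], ...]]. A call has 1 to 8 rows; each row is the pose to reach, as a shift and turn from the pose commanded when the call began, along the tool's axes at that moment; what a row does not reach only later rows make up. A row lasts 1/10 s, in which the tool goes at most 50 mm and 8.59 degrees, less where a joint would pass 70% of its speed; a pose out of reach is approached as far as the arm can. A call with a gripper value outside its range is refused whole. The fingers move at their own pace and stop on an object; "newtons" is the grip in N (left out, the last holds). Time passes only in rows, so rows that repeat a pose let the fingers close. It gives the time, the measured TCP pose, the force and the opening at its end, in the units of the state.
- read_state(): the state, without advancing time (a new reading comes with each control period).
- capture(name): name is "scene" or "top"; returns (picture, depth): 480x640x3 uint8, blue, green, red; 480x640 float32, m along the optical axis (not along the pixel's ray), 0 where there is no reading.
- get_calibration(name): a dict with "fovy" (degrees; the focal length in pixels is half the picture's height over the tangent of half this angle, whatever the lens; pixels are square), "cx", "cy" (the principal point, pixels), "R" (3x3) and "t" (3): a world point X has camera coordinates R X + t. Camera axes: x right, y down, z forward; pixel columns grow to the right and rows downward; lengths in m; the calibration is good to about 2 mm. A picture is of the moment at which its call begins. get_calibration takes no time and is no camera call.
- finish_job(): hands the job in, once; it reports no verdict.
The state is a dict: "clock": time; "joint_pos": joint angles; "qvel": joint speeds; "joint_efforts": joint torques, N m; "ee_pos": TCP position; "eef_rot": TCP orientation; "wrist_force": force on the tool from outside, world axes, zero at the start; "ft_torque": the same for the moment, N m; "finger_gap": finger opening in m.
Only numpy, scipy, OpenCV 4.12 (cv2) and the standard library are available. Lean on these libraries where they do the work, as an engineer would, in place of code of your own. Each camera call takes 0.05 s, during which the arm holds its last target.

## Working session

There is one attempt and no reset: what is moved stays moved. The work goes in short steps, Python scripts to look and compute and a tool call to move; the robot and the scene stay as the last step left them, time stands still between calls to the robot, and variables do not carry over. Pictures are saved under pics/ and viewed, and the job is handed in when it is done.

Besides the shell and the picture viewer there is one more tool, called after "Call:" by a JSON object that holds its "op" and its "data". jog_arm: Moves the arm, as the interface text tells. Its arguments: {"type":"object","properties":{"motion":{"type":"array"},"newtons":{"type":"number"}},"required":["motion"]}

```bash
ls; mkdir -p pics; python3 - <<'E'
from workcell import *
import cv2,numpy as np
print(read_state(), pinch_z if not callable(pinch_z) else pinch_z())
for n in("scene","top"):
    im,d=capture(n); cv2.imwrite(f"pics/{n}0.png",im); np.save(f"{n}0.npy",d); c=get_calibration(n); print(n,c)
E
```

```text
pics
{'clock': 0.0, 'joint_pos': array([ 9.82378115e-01,  2.59205137e-01,  2.07683465e-02,  1.33371054e+00,
       -1.66436242e-06,  1.41817397e+00]), 'qvel': array([-0.00097014, -0.00052586, -0.00103708,  0.00198569, -0.00022699,
        0.00131831]), 'joint_efforts': array([ 2.78772255e-03, -5.55645561e+01,  3.44534683e+01,  1.35121832e-02,
       -1.87505896e-05, -3.41932059e-05]), 'ee_pos': array([0.23203106, 0.49835065, 0.23066173]), 'eef_rot': array([ 2.73040753e-04,  8.43247105e-01,  5.37525687e-01, -6.17858583e-04]), 'wrist_force': array([-0.33354888,  0.32667311,  0.59392512]), 'ft_torque': array([ 0.01000758, -0.01359552, -0.03324368]), 'finger_gap': 0.08519438152761964} 0.0187
scene {'fovy': 56.86516776856136, 'cx': 320.1297675709239, 'cy': 239.27952369696706, 'R': array([[ 0.68865925,  0.72495337, -0.0138221 ],
       [ 0.61176481, -0.59115893, -0.52561863],
       [-0.38922005,  0.35351626, -0.85060802]]), 't': array([-0.40782755, -0.26177397,  1.18714256])}
top {'fovy': 50.418879459231995, 'cx': 314.10199719567487, 'cy': 237.10585400186443, 'R': array([[ 6.68102800e-04, -9.99999693e-01,  4.08846882e-04],
       [-9.96706024e-01, -6.99058278e-04, -8.10963196e-02],
       [ 8.10965805e-02, -3.53319472e-04, -9.96706185e-01]]), 't': array([0.04871102, 0.56798102, 1.47007925])}
```

View pics/scene0.png

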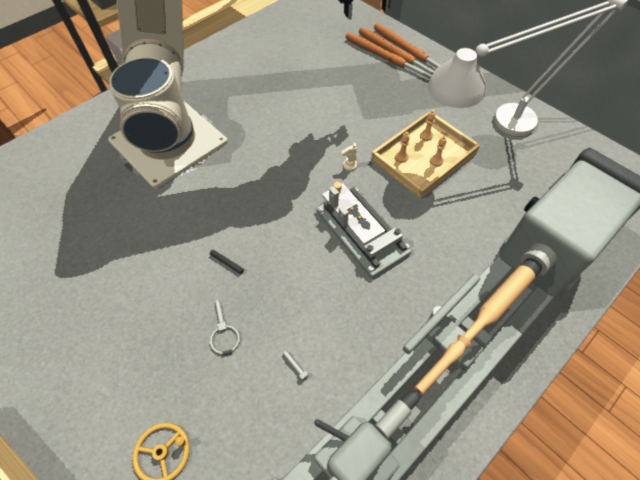

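View pics/top0.png

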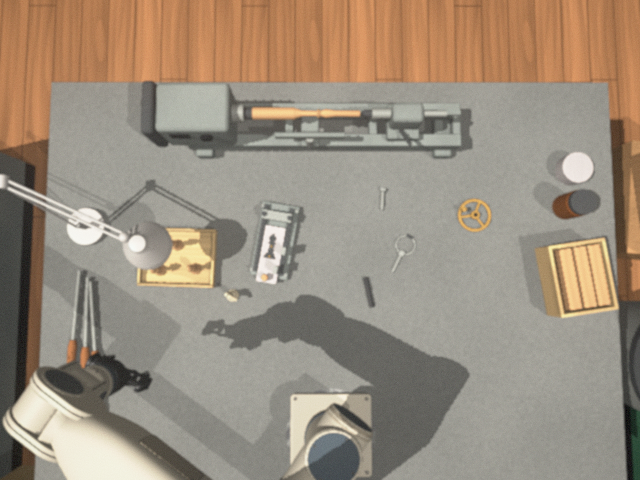

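```bash
cat > h.py <<'E'
import numpy as np,cv2
from workcell import *
def cal(n):
    c=get_calibration(n); f=240/np.tan(np.radians(c["fovy"]/2)); return c,f
def p2w(n,u,v,z):
    c,f=cal(n); d=c["R"].T@np.array([(u-c["cx"])/f,(v-c["cy"])/f,1.]); o=-c["R"].T@c["t"]
    return o+d*(z-o[2])/d[2]
def w2p(n,X):
    c,f=cal(n); X=np.atleast_2d(X); q=X@np.array(c["R"]).T+c["t"]; return np.c_[q[:,0]/q[:,2]*f+c["cx"],q[:,1]/q[:,2]*f+c["cy"]]
def cloud(n,d):
    c,f=cal(n); v,u=np.mgrid[0:480,0:640]; P=np.stack([(u-c["cx"])/f*d,(v-c["cy"])/f*d,d],-1)-c["t"]
    return P@np.array(c["R"])
def crop(im,x0,y0,x1,y1,s,fn):
    o=cv2.resize(im[y0:y1,x0:x1],None,fx=s,fy=s,interpolation=cv2.INTER_CUBIC)
    for k in range(((x0+9)//10)*10,x1,10):
        cv2.putText(o,str(k),(int((k-x0+.5)*s)-8,8),0,.32,(0,0,255),1); cv2.line(o,(int((k-x0+.5)*s),10),(int((k-x0+.5)*s),14),(0,0,255),1)
    for k in range(((y0+9)//10)*10,y1,10):
        cv2.putText(o,str(k),(0,int((k-y0+.5)*s)+4),0,.32,(0,0,255),1)
    cv2.imwrite(fn,o)
E
python3 - <<'E'
from h import *
a=cv2.imread("pics/scene0.png");b=cv2.imread("pics/top0.png")
crop(a,310,170,420,280,7,"x.png") or None
s1=cv2.imread("x.png")[:600] 
crop(a,312,172,416,278,5.5,"pics/s_station.png")
crop(b,245,195,310,290,6,"pics/t_station.png")
crop(a,200,240,320,390,4,"pics/s_pin.png")
crop(b,360,180,430,310,4.5,"pics/t_pin.png")
E
```

```text
(no output)
```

View pics/s_station.png

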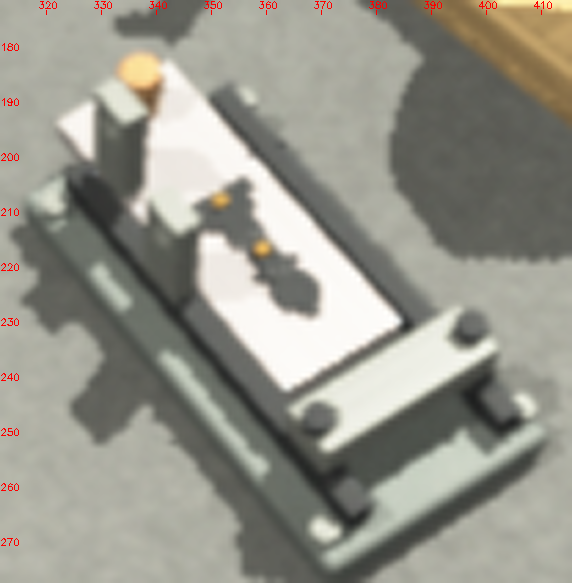

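View pics/t_station.png

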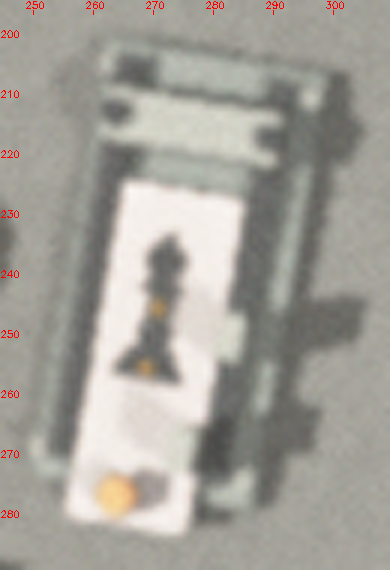

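View pics/s_pin.png

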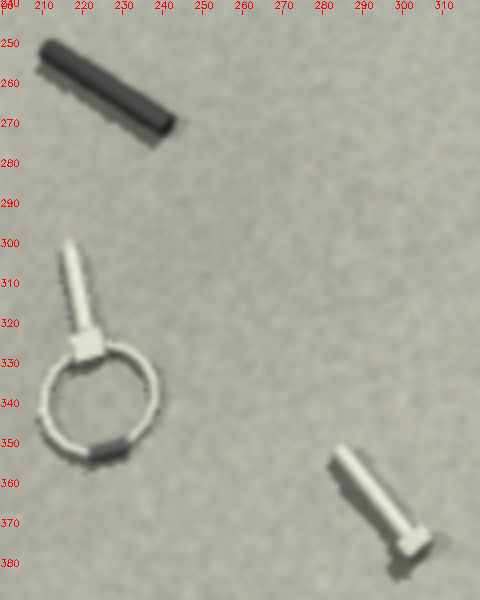

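View pics/t_pin.png

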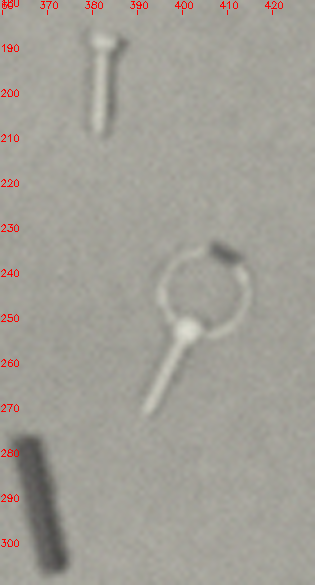

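```bash
python3 - <<'E'
from h import *
np.set_printoptions(precision=4,suppress=True,linewidth=150)
for n,u,v in (("scene",372,273,),("scene",410.5,247.5),("scene",317,207),("top",261.5,201.5),("top",298.5,207.5)):
    print(n,u,v,p2w(n,u,v,.018)[:2])
print("knob",p2w("scene",337,183.2,.056),p2w("top",263.7,276.3,.056))
print("fixlug",p2w("scene",343.5,208.5,.082),p2w("top",282.5,249.5,.082))
print("sllug",p2w("scene",334,189,.082),p2w("top",274.5,267.5,.082))
for n in("scene","top"):
    d=np.load(n+"0.npy"); P=cloud(n,d); 
    m=(P[...,0]>.35)&(P[...,0]<.75)&(P[...,1]>.05)&(P[...,1]<.3)
    for lo,hi in((.075,.09),(.048,.06),):
        k=m&(P[...,2]>lo)&(P[...,2]<hi); print(n,lo,k.sum()); 
        l,lab,st,cc=cv2.connectedComponentsWithStats(k.astype(np.uint8))
        for i in range(1,l):
            if st[i,4]>3: print(cc[i],st[i],P[lab==i].mean(0))
# pin
for n,a in (("scene",dict(tip=(217,299),head=(221.8,325),crown=(227,351.3))),("top",dict(tip=(392.5,270.5),head=(400.7,252.7),crown=(410,235.5)))):
    for k,(u,v) in a.items(): print(n,k,p2w(n,u,v,.005)[:2])
P=cloud("top",np.load("top0.npy"));print(P[200:260:20,340:360:10,2], P[235,409:412],P[252,400])
E
```

```text
scene 372 273 [0.6538 0.0954]
scene 410.5 247.5 [0.6696 0.2033]
scene 317 207 [0.4448 0.1302]
top 261.5 201.5 [0.6738 0.2046]
top 298.5 207.5 [0.656  0.0952]
knob [0.4481 0.1922 0.056 ] [0.4532 0.1925 0.056 ]
fixlug [0.5224 0.1379 0.082 ] [0.5282 0.1378 0.082 ]
sllug [0.4698 0.1606 0.082 ] [0.4777 0.1599 0.082 ]
scene 0.075 129
[354.5 144.5] [354 144   2   2   4] [0.4038 0.2948 0.0756]
[333.9016 190.8852] [329 186  10  11  61] [0.4729 0.1573 0.0811]
[343.5625 210.5781] [339 206  10  10  64] [0.5259 0.1346 0.0812]
scene 0.048 608
[347.9107 152.5357] [341 149  16   7  56] [0.398  0.2793 0.0548]
[337.7255 185.4902] [334 182   8   9  51] [0.4532 0.1896 0.0544]
[333.5    199.4412] [329 194  10  10  34] [0.4751 0.1543 0.0543]
[343.1333 219.1667] [338 215  11   8  30] [0.5285 0.1318 0.0536]
[383.6888 240.9176] [365 228  38  28 437] [0.6289 0.1545 0.0536]
top 0.075 70
[283.1714 251.2857] [281 247   5   9  35] [0.5231 0.1359 0.0825]
[274.9355 270.0323] [273 266   5   9  31] [0.4706 0.1586 0.0821]
[226.25 294.75] [225 294   3   2   4] [0.4016 0.2947 0.0771]
top 0.048 307
[277.124  216.0785] [262 210  31  13 242] [0.626  0.1555 0.0544]
[264.5366 277.4634] [261 274   8   8  41] [0.45   0.1903 0.0541]
[231.3333 294.1667] [229 292   5   5   6] [0.4025 0.2845 0.0521]
[235.5455 299.2727] [234 297   4   5  11] [0.3882 0.2718 0.0557]
scene tip [ 0.4648 -0.1801]
scene head [ 0.5185 -0.2076]
scene crown [ 0.5698 -0.2332]
top tip [ 0.4708 -0.1822]
top head [ 0.5233 -0.207 ]
top crown [ 0.5744 -0.2353]
[[ 0.0026  0.0042]
 [-0.005  -0.0121]
 [-0.0005  0.0012]] [[ 0.576  -0.2325  0.0042]
 [ 0.5764 -0.2364 -0.001 ]
 [ 0.576  -0.2386  0.0033]] [ 0.5249 -0.2035  0.0138]
```

```bash
cat > ov.py <<'E'
from h import *
def st2w(p,x,y,z):
    c,s=np.cos(p[2]),np.sin(p[2]); return np.stack([p[0]+c*x-s*y,p[1]+s*x+c*y,z+0*x],-1)
def box(x0,x1,y0,y1,z0,z1):
    P=np.array([[x,y,z] for x in(x0,x1) for y in(y0,y1) for z in(z0,z1)])/1e3
    E=[(i,j) for i in range(8) for j in range(i+1,8) if bin(i^j).count("1")==1]
    return P,E
def overlay(n,fn,p,out,x0,y0,x1,y1,s,outf):
    im=cv2.imread(fn); o=cv2.resize(im[y0:y1,x0:x1],None,fx=s,fy=s,interpolation=cv2.INTER_CUBIC)
    o2=o.copy()
    bs=[(box(-110,110,-46,66,0,18),(0,0,255)),(box(55,81,-20,47,35,53),(255,0,0)),(box(-41,-19,-30,-18,32,82),(0,200,0)),(box(-41-out,-19-out,-16.5,-4.5,30,82),(255,0,255))]
    for (P,E),col in bs:
        q=w2p(n,st2w(p,P[:,0],P[:,1],P[:,2]))
        q=(q-[x0,y0]+.5)*s
        for i,j in E: cv2.line(o2,tuple(int(a) for a in q[i]),tuple(int(a) for a in q[j]),col,1)
    t=np.linspace(0,2*np.pi,40); q=(w2p(n,st2w(p,(-56-out+11*np.cos(t))/1e3,(18+11*np.sin(t))/1e3,.056+0*t))-[x0,y0]+.5)*s
    cv2.polylines(o2,[q.astype(int)],True,(255,255,0),1)
    cv2.imwrite(outf,o2)
E
python3 - <<'E'
from ov import *
a=np.array([.6545,.0953]);b=np.array([.6715,.204]);y=(b-a)/np.linalg.norm(b-a);x=np.array([y[1],-y[0]])
m=(a+b)/2-.110*x-.010*y; yaw=np.arctan2(x[1],x[0]);p=(m[0],m[1],yaw);print(p)
overlay("scene","pics/scene0.png",p,55,312,172,416,278,5.5,"pics/ovs0.png")
overlay("top","pics/top0.png",p,55,245,195,310,290,6,"pics/ovt0.png")
E
```

```text
(np.float64(0.5527759049967889), np.float64(0.15676680270367893), np.float64(-0.15513705735210484))
```

View pics/ovs0.png

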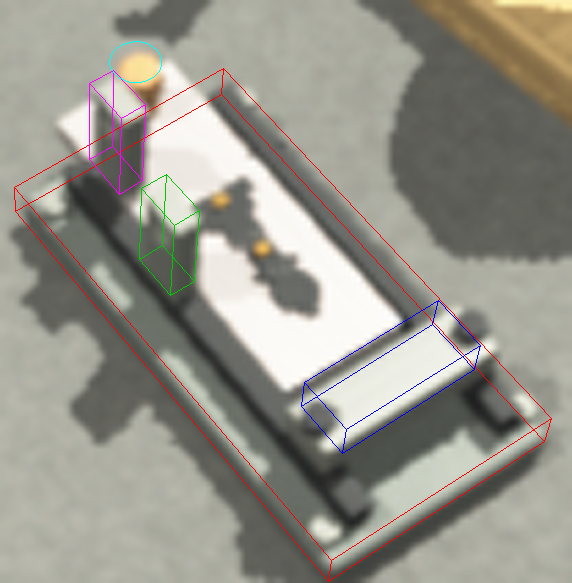

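View pics/ovt0.png

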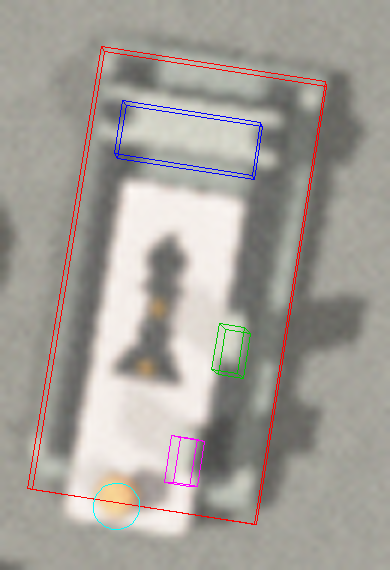

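```bash
python3 - <<'E'
from ov import *
p=(.5570,.1560,-.1551)
overlay("scene","pics/scene0.png",p,55,312,172,416,278,5.5,"pics/ovs1.png")
overlay("top","pics/top0.png",p,55,245,195,310,290,6,"pics/ovt1.png")
E
```

```text
(no output)
```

View pics/ovs1.png

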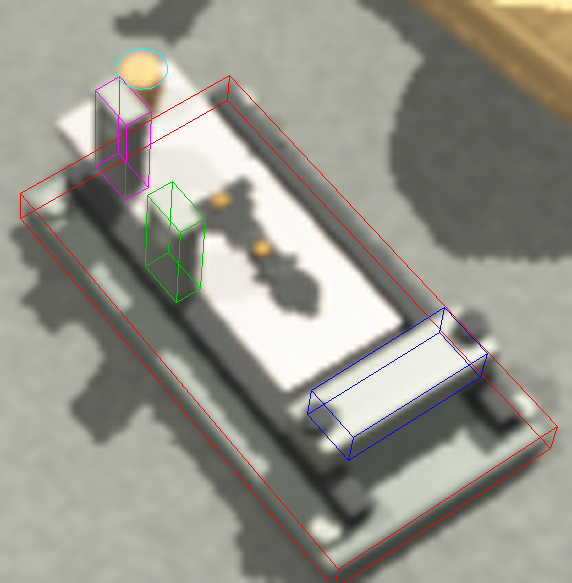

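View pics/ovt1.png

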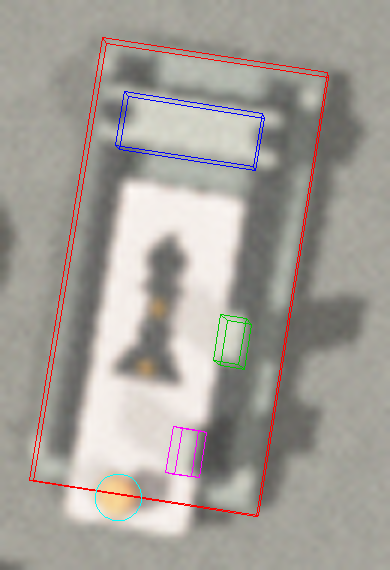

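```bash
cat >> ov.py <<'E'
from scipy.spatial.transform import Rotation as Ro
P0=(.5570,.1560,-.1551)
def tm(target,ang=None):
    "tool shift to world target (TCP), ang desired world angle of tool x deg"
    s=read_state(); q=s["eef_rot"]; R=Ro.from_quat([q[1],q[2],q[3],q[0]]).as_matrix()
    a=np.degrees(np.arctan2(R[1,0],R[0,0])); out=R.T@(np.array(target)-s["ee_pos"])*1e3
    print("t",round(s["clock"],2),"pos",s["ee_pos"].round(4),"toolx",a.round(2),"j",s["joint_pos"].round(2),"F",s["wrist_force"].round(2),"gap",round(s["finger_gap"],4))
    print("shift mm",out.round(1), "roll", None if ang is None else round((a-ang+180)%360-180,1))
E
python3 - <<'E'
from ov import *
k=st2w(P0,*(np.array(v) for v in (-.150,.018,.038))); print(k)
tm(k,81.1)
tm([k[0],k[1],.12],81.1)
E
```

```text
[0.41158121 0.19695576 0.038     ]
t 0.1 pos [0.232  0.4984 0.2307] toolx 65.03 j [0.98 0.26 0.02 1.33 0.   1.42] F [-0.44  0.47  0.16] gap 0.0852
shift mm [-197.2  290.   192.9] roll -16.1
t 0.1 pos [0.232  0.4984 0.2307] toolx 65.03 j [0.98 0.26 0.02 1.33 0.   1.42] F [-0.44  0.47  0.16] gap 0.0852
shift mm [-197.3  290.   110.9] roll -16.1
```

Call:
{"op": "jog_arm", "data": {"motion": [[[0,-27,40,4,-4],[0,-55,80,8,-8],[0,-83,122,12,-16],[0,-111,163,20,-16],[0,-139,204,30,-16],[0,-167,246,40,-16],[0,-197,290,60,-16],[0,-197,290,90,-16]]], "newtons": 30}}

```text
clock: 0.9
ee_pos: [0.4149, 0.1947, 0.1421]
eef_rot: [0.001, 0.761, 0.648, 0.002]
wrist_force: [0.0, 1.5, -1.0]
finger_gap: -0.0002
```

```bash
python3 - <<'E'
from ov import *
k=st2w(P0,*(np.array(v) for v in (-.150,.018,.038)));tm(k,81.1)
E
```

```text
t 0.9 pos [0.4149 0.1947 0.1421] toolx 80.82 j [ 0.26  0.15 -0.36  1.06 -0.    0.42] F [ 0.    1.53 -1.  ] gap -0.0002
shift mm [  1.6  -4.1 104.1] roll -0.3
```

Call:
{"op": "jog_arm", "data": {"motion": [[[0,1,-4,40,0],[0,1,-4,80,0],[0,1,-4,102,0],[0,1,-4,102,0],[0,1,-4,102,0]]]}}

```text
clock: 1.4
ee_pos: [0.4082, 0.1992, 0.0396]
eef_rot: [-0.0, 0.76, 0.65, -0.0]
wrist_force: [0.7, 0.2, 1.0]
finger_gap: 0.0001
```

```bash
python3 - <<'E'
from ov import *
k=st2w(P0,*(np.array(v) for v in (-.150,.018,.038)));tm(k,81.1)
a,_=capture("scene");crop(a,270,100,420,230,5,"pics/s1.png")
E
```

```text
t 1.4 pos [0.4082 0.1992 0.0396] toolx 81.03 j [ 0.27  0.25 -0.53  0.79  0.    0.43] F [0.69 0.2  1.03] gap 0.0001
shift mm [-1.7  3.7  1.6] roll -0.1
```

View pics/s1.png

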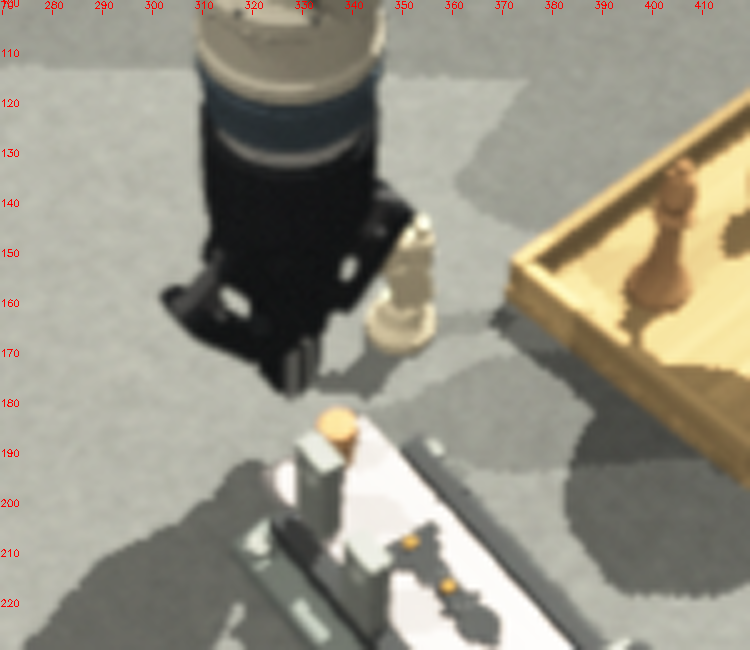

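Call:
{"op": "jog_arm", "data": {"motion": [[[0,-1,8,1,0],[0,-1,16,1,0],[0,-1,24,1,0],[0,-1,32,1,0],[0,-1,40,1,0],[0,-1,48,1,0],[0,-1,56,1,0],[0,-1,62,1,0]]]}}

```text
clock: 2.25
ee_pos: [0.4699, 0.1883, 0.0382]
eef_rot: [0.0, 0.76, 0.65, -0.0]
wrist_force: [-2.7, -0.7, 3.2]
finger_gap: -0.0001
```

```bash
python3 - <<'E'
from ov import *
k=st2w(P0,*(np.array(v) for v in (-.078,.018,.038)));tm(k,81.1)
E
```

```text
t 2.25 pos [0.4699 0.1883 0.0382] toolx 81.02 j [ 0.22  0.32 -0.42  0.83 -0.    0.37] F [-2.74 -0.73  3.16] gap -0.0001
shift mm [-0.4 13.   0.2] roll -0.1
```

Pushing with ~2.5 N as expected. About 13 mm left.

Call:
{"op": "jog_arm", "data": {"motion": [[[0,0,4,0,0],[0,0,8,0,0],[0,0,11,0,0],[0,0,13,0,0],[0,0,13,0,0]]]}}

```text
clock: 2.75
ee_pos: [0.4823, 0.1865, 0.0382]
eef_rot: [0.0, 0.76, 0.65, 0.0]
wrist_force: [-1.0, -0.3, -0.6]
finger_gap: 0.0002
```

Call:
{"op": "jog_arm", "data": {"motion": [[[0,0,2,0,0],[0,0,3,0,0],[0,0,4,0,0],[0,0,4,0,0]]]}}

```text
clock: 3.15
ee_pos: [0.4847, 0.186, 0.0381]
eef_rot: [-0.001, 0.76, 0.65, -0.001]
wrist_force: [-7.9, -0.3, 2.7]
finger_gap: -0.0
```

Call:
{"op": "jog_arm", "data": {"motion": [[[0,0,2,0,0],[0,0,3,0,0],[0,0,3,0,0],[0,0,3,0,0]]]}}

```text
clock: 3.55
ee_pos: [0.485, 0.1859, 0.038]
eef_rot: [-0.003, 0.76, 0.65, -0.002]
wrist_force: [-19.1, 1.4, 11.2]
finger_gap: 0.0005
```

Call:
{"op": "jog_arm", "data": {"motion": [[[0,0,-15,0,0],[0,0,-20,-40,0],[0,0,-20,-90,0],[0.8,40,-20,-130,0],[0.8,90,-20,-150,0],[0.8,140,-10,-150,0]]]}}

```text
clock: 4.15
ee_pos: [0.4991, 0.3177, 0.192]
eef_rot: [0.001, 0.761, 0.649, 0.004]
wrist_force: [0.5, -0.8, 0.3]
finger_gap: 0.0431
```

```bash
cat > pin.py <<'E'
from ov import *
def pinov(n,fn,p,x0,y0,x1,y1,s,outf,z0=.005):
    im=cv2.imread(fn); o=cv2.resize(im[y0:y1,x0:x1],None,fx=s,fy=s,interpolation=cv2.INTER_CUBIC)
    t=np.linspace(0,2*np.pi,40)
    ls=[(np.array([[8,-5],[54,-5],[62,-2.5],[62,2.5],[54,5],[8,5]])/1e3,z0,(0,0,255)),
     (np.array([[-8,-8],[8,-8],[8,8],[-8,8]])/1e3,z0+.005,(0,160,0)),
     (np.c_[-29.5+30.5*np.cos(t),30.5*np.sin(t)]/1e3,z0,(255,0,0)),(np.c_[-29.5+25.5*np.cos(t),25.5*np.sin(t)]/1e3,z0,(255,0,0)),
     (np.array([[-51.5,-10],[-51.5,10],[-59.5,10],[-59.5,-10]])/1e3,z0+.002,(255,0,255))]
    for P,z,col in ls:
        q=(w2p(n,st2w(p,P[:,0],P[:,1],z+0*P[:,0]))-[x0,y0]+.5)*s
        cv2.polylines(o,[q.astype(int)],True,col,1)
    cv2.imwrite(outf,o)
E
python3 - <<'E'
from pin import *
p=(.521,-.2065,np.radians(153))
pinov("scene","pics/scene0.png",p,195,285,260,360,8,"pics/pos0.png")
pinov("top","pics/top0.png",p,375,220,435,285,8,"pics/pot0.png")
E
```

```text
(no output)
```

View pics/pos0.png

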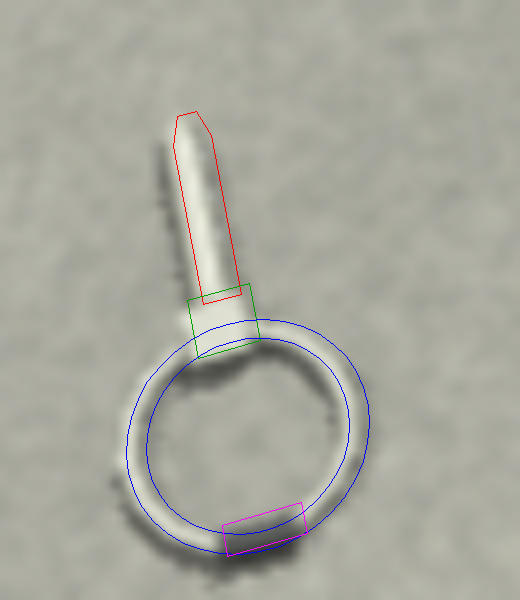

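View pics/pot0.png

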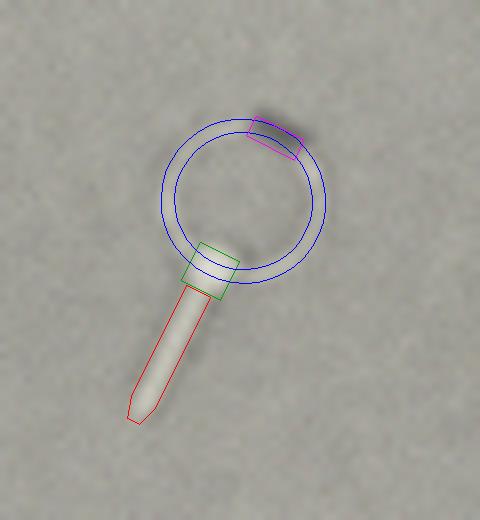

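```bash
python3 - <<'E'
from pin import *
tm([.5023,-.197,.0015],63)
for u,v in((363,277),(372,306)): print(p2w("top",u,v,.007))
print(p2w("top",382,208,.007),p2w("top",147,244,.23))
E
```

```text
t 4.15 pos [0.4991 0.3177 0.192 ] toolx 80.97 j [0.43 0.34 0.03 1.26 0.   0.58] F [ 0.54 -0.81  0.29] gap 0.0431
shift mm [-508.6   82.7  188.9] roll 18.0
[ 0.45160611 -0.09483321  0.007     ]
[ 0.36695915 -0.12058752  0.007     ]
[ 0.65625451 -0.15280402  0.007     ] [0.53339472 0.47000007 0.23      ]
```

Call:
{"op": "jog_arm", "data": {"motion": [[[0.35,-48,0,0,3],[0.35,-96,10,0,6],[0.35,-144,20,0,9],[0.35,-192,30,0,12],[0.35,-240,40,0,15],[0.35,-288,50,0,18],[0.35,-336,60,0,18],[0.35,-384,70,20,18]]]}}

```text
clock: 4.95
ee_pos: [0.5085, -0.0744, 0.1709]
eef_rot: [0.002, 0.853, 0.523, 0.002]
wrist_force: [1.3, -0.7, -0.4]
finger_gap: 0.0297
```

```bash
python3 - <<'E'
from pin import *
tm([.5023,-.197,.0015],63)
for n in("scene","top"):
    a,_=capture(n); cv2.imwrite(f"pics/{n}2.png",a)
overlay("scene","pics/scene2.png",P0,0,312,172,416,278,5.5,"pics/ovs2.png")
overlay("top","pics/top2.png",P0,0,245,195,310,290,6,"pics/ovt2.png")
E
```

```text
t 4.95 pos [ 0.5085 -0.0744  0.1709] toolx 63.02 j [-0.31  0.22 -0.19  1.16  0.    0.16] F [ 1.32 -0.72 -0.36] gap 0.0297
shift mm [-112.3   49.   169.6] roll 0.0
```

View pics/ovs2.png

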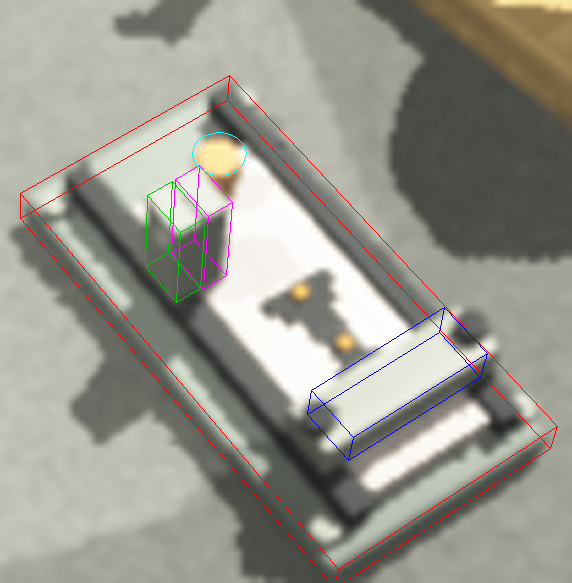

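View pics/ovt2.png

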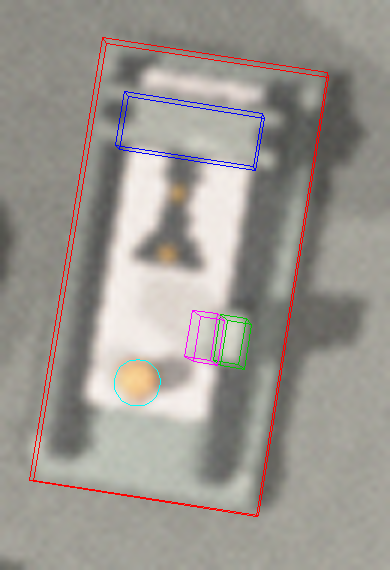

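Call:
{"op": "jog_arm", "data": {"motion": [[[0.35,-40,16,30,0],[0.35,-80,32,70,0],[0.35,-112,49,115,0],[0.35,-112,49,150,0],[0.35,-112,49,160,0],[0.35,-112,49,160,0]]]}}

```text
clock: 5.65
ee_pos: [0.4991, -0.1928, 0.0077]
eef_rot: [-0.002, 0.853, 0.523, -0.001]
wrist_force: [0.5, 0.3, 0.9]
finger_gap: 0.0297
```

```bash
python3 - <<'E'
from pin import *
tm([.5023,-.197,.0015],63)
a,_=capture("scene");crop(a,170,250,290,370,5,"pics/s3.png")
E
```

```text
t 5.65 pos [ 0.4991 -0.1928  0.0077] toolx 63.02 j [-0.53  0.4  -0.39  0.79  0.   -0.05] F [0.51 0.34 0.88] gap 0.0297
shift mm [-2.3  4.7  6.2] roll 0.0
```

View pics/s3.png

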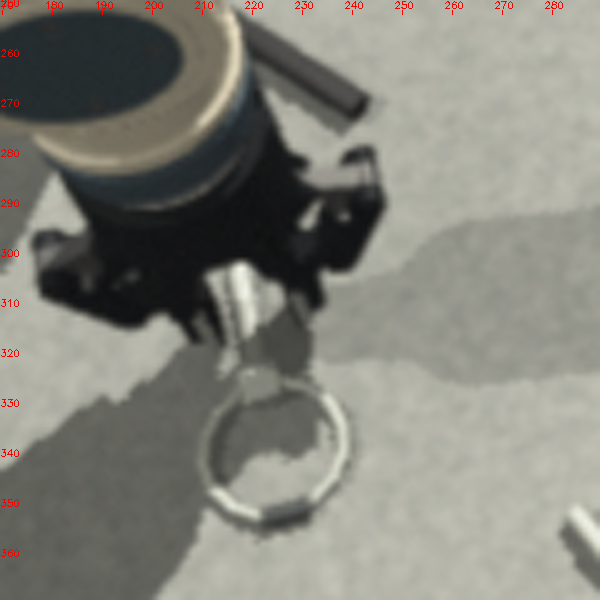

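Call:
{"op": "jog_arm", "data": {"motion": [[[0.35,-2,4.5,3,0],[0.35,-2,4.5,6,0],[0.35,-2,4.5,6,0],[0.0,-2,4.5,6,0],[0,-2,4.5,6,0],[0,-2,4.5,6,0],[0,-2,4.5,6,0],[0,-2,4.5,6,0]]], "newtons": 40}}

```text
clock: 6.5
ee_pos: [0.503, -0.1975, 0.0034]
eef_rot: [0.0, 0.852, 0.523, 0.0]
wrist_force: [-1.6, 1.8, 5.6]
finger_gap: 0.0079
```

Call:
{"op": "jog_arm", "data": {"motion": [[[0.25,0,0,0,0],[0.25,0,0,0,0],[0.25,0,0,0,0],[0.25,0,0,0,0]]], "newtons": 40}}

```text
clock: 6.9
ee_pos: [0.5028, -0.1976, 0.0026]
eef_rot: [-0.0, 0.853, 0.523, -0.0]
wrist_force: [1.2, -0.7, -0.3]
finger_gap: 0.0213
```

Call:
{"op": "jog_arm", "data": {"motion": [[[0.25,0,0,1,0],[0.25,0,0,1.5,0],[0.25,0,0,1.5,0],[0.25,0,0,1.5,0]]], "newtons": 40}}

```text
clock: 7.3
ee_pos: [0.5028, -0.1976, 0.0012]
eef_rot: [-0.0, 0.853, 0.523, -0.0]
wrist_force: [0.5, -0.0, -0.2]
finger_gap: 0.0213
```

No bench contact at TCP z = 1.2 mm. Close here.

Call:
{"op": "jog_arm", "data": {"motion": [[[0,0,0,0,0],[0,0,0,0,0],[0,0,0,0,0],[0,0,0,0,0],[0,0,0,0,0]]], "newtons": 60}}

```text
clock: 7.8
ee_pos: [0.5029, -0.1976, 0.0014]
eef_rot: [0.0, 0.853, 0.523, 0.0]
wrist_force: [-0.8, -0.3, 4.5]
finger_gap: 0.0073
```

```bash
python3 - <<'E'
from pin import *
tm([.5023,-.197,.0015],63)
a,_=capture("scene");crop(a,170,250,290,370,5,"pics/s4.png")
E
```

```text
t 7.8 pos [ 0.5029 -0.1976  0.0014] toolx 63.03 j [-0.53  0.41 -0.39  0.77 -0.   -0.06] F [-0.82 -0.34  4.47] gap 0.0073
shift mm [ 0.3 -0.8 -0.1] roll 0.0
```

View pics/s4.png

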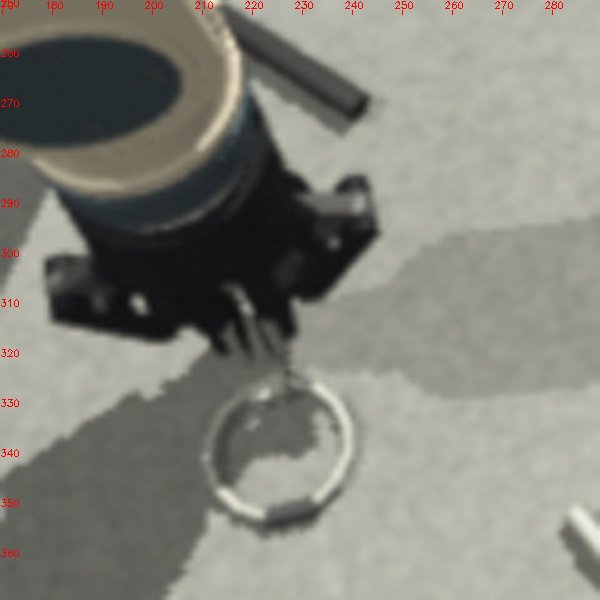

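Call:
{"op": "jog_arm", "data": {"motion": [[[0,0,0,-10,0],[0,0,0,-30,0],[0,0,0,-70,0],[0,0,0,-110,0],[0,0,0,-110,0]]]}}

```text
clock: 8.35
ee_pos: [0.5051, -0.1988, 0.1167]
eef_rot: [0.004, 0.852, 0.523, 0.002]
wrist_force: [1.0, -0.2, -0.5]
finger_gap: 0.0069
```

```bash
python3 - <<'E'
from pin import *
tm([.5023,-.197,.0015],63)
a,_=capture("scene");crop(a,170,230,290,350,5,"pics/s5.png")
b,_=capture("top");crop(b,350,200,450,300,6,"pics/t5.png")
E
```

```text
t 8.35 pos [ 0.5051 -0.1988  0.1167] toolx 63.04 j [-0.53  0.3  -0.22  1.04  0.   -0.06] F [ 1.02 -0.23 -0.55] gap 0.0069
shift mm [  0.4  -4.3 115.2] roll 0.0
```

View pics/s5.png

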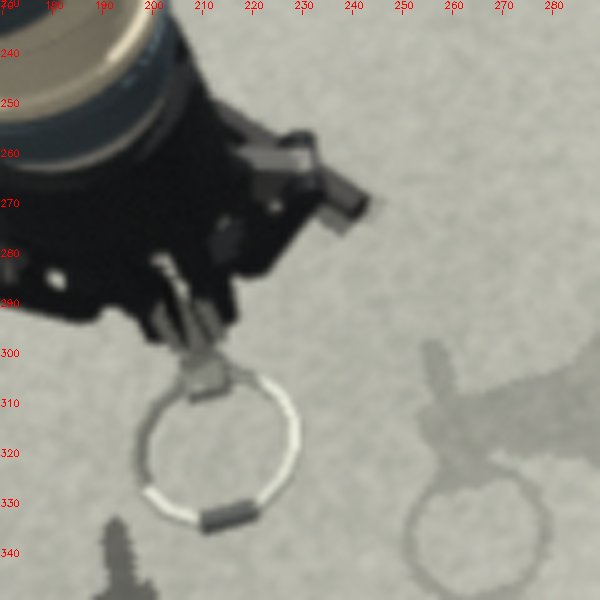

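View pics/t5.png

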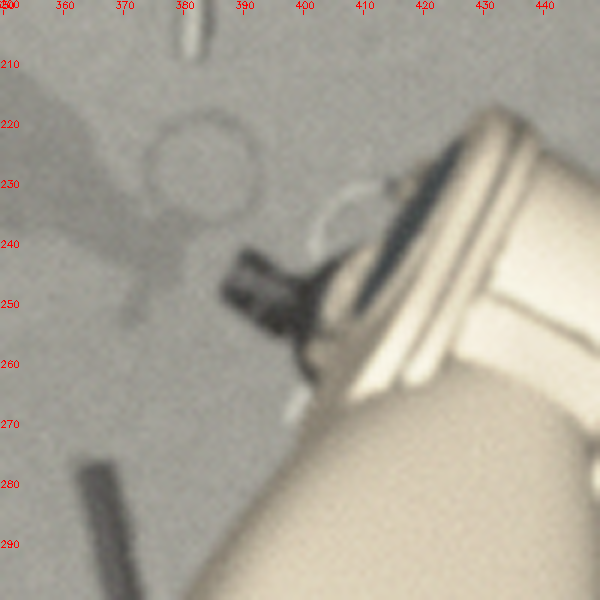

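```bash
python3 - <<'E'
from pin import *
a,_=capture("scene");cv2.imwrite("pics/scene6.png",a)
p=(.5051+.0181,-.1988-.0089,np.radians(153))
pinov("scene","pics/scene6.png",p,180,270,250,345,8,"pics/pos6.png",.1167+.0036)
E
```

```text
(no output)
```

View pics/pos6.png

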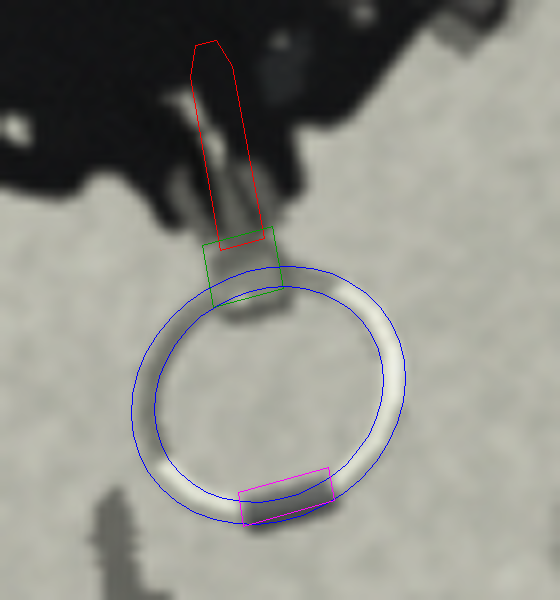

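```bash
python3 - <<'E'
from pin import *
tm(st2w(P0,*(np.array(v) for v in (-.030,-.100,.0664))),-8.9)
E
```

```text
t 8.5 pos [ 0.5025 -0.1974  0.111 ] toolx 63.03 j [-0.53  0.31 -0.23  1.04  0.   -0.06] F [ 0.48  0.11 -2.15] gap 0.0075
shift mm [ 235.3 -109.2   44.6] roll 71.9
```

Call:
{"op": "jog_arm", "data": {"motion": [[[0,29,-14,0,8],[0,58,-27,0,16],[0,88,-41,0,24],[0,118,-55,0,32],[0,147,-68,0,40],[0,176,-82,0,48],[0,206,-96,10,56],[0,235,-109,20,64]]]}}

```text
clock: 9.3
ee_pos: [0.5113, 0.0627, 0.0897]
eef_rot: [-0.0, 1.0, -0.011, -0.001]
wrist_force: [0.4, 0.1, -0.3]
finger_gap: 0.0073
```

```bash
python3 - <<'E'
from pin import *
tm(st2w(P0,*(np.array(v) for v in (-.030,-.100,.0664))),-8.9)
E
```

```text
t 9.3 pos [0.5113 0.0627 0.0897] toolx -1.3 j [-0.04  0.29 -0.32  0.97  0.    1.55] F [ 0.43  0.11 -0.28] gap 0.0073
shift mm [ 0.7  0.9 23.3] roll 7.6
```

Call:
{"op": "jog_arm", "data": {"motion": [[[0,1,1,12,7.6],[0,1,1,23,7.6],[0,1,1,23,7.6],[0,1,1,23,7.6]]]}}

```text
clock: 9.7
ee_pos: [0.5128, 0.0597, 0.0676]
eef_rot: [0.0, 0.997, -0.074, -0.001]
wrist_force: [0.3, -0.5, -0.8]
finger_gap: 0.0073
```

```bash
python3 - <<'E'
from pin import *
tm(st2w(P0,*(np.array(v) for v in (-.030,-.100,.0664))),-8.9)
a,_=capture("scene");crop(a,260,150,410,280,5,"pics/s7.png");cv2.imwrite("pics/scene7.png",a)
b,_=capture("top");crop(b,240,200,350,300,6,"pics/t7.png")
E
```

```text
t 9.7 pos [0.5128 0.0597 0.0676] toolx -8.45 j [-0.05  0.31 -0.35  0.91 -0.    1.67] F [ 0.26 -0.45 -0.79] gap 0.0073
shift mm [-1.2 -1.9  1.2] roll 0.4
```

View pics/s7.png

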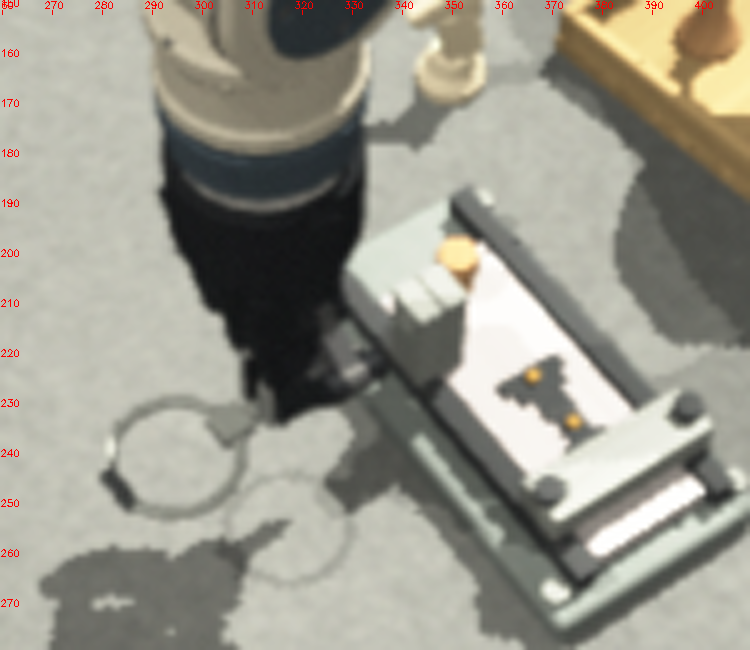

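View pics/t7.png

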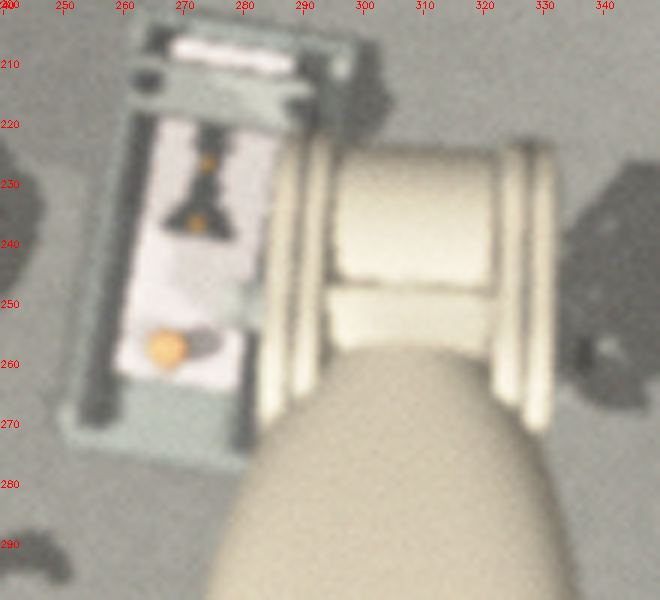

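```bash
python3 - <<'E'
from pin import *
s=read_state();t=s["ee_pos"];a=np.radians(90-8.45)
p=(t[0]-.0202*np.cos(a),t[1]-.0202*np.sin(a),a)
pinov("scene","pics/scene7.png",p,270,180,370,260,8,"pics/pos7.png",t[2]+.0036)
overlay("scene","pics/scene7.png",P0,0,325,185,375,245,10,"pics/ovs7.png")
E
```

```text
(no output)
```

View pics/pos7.png

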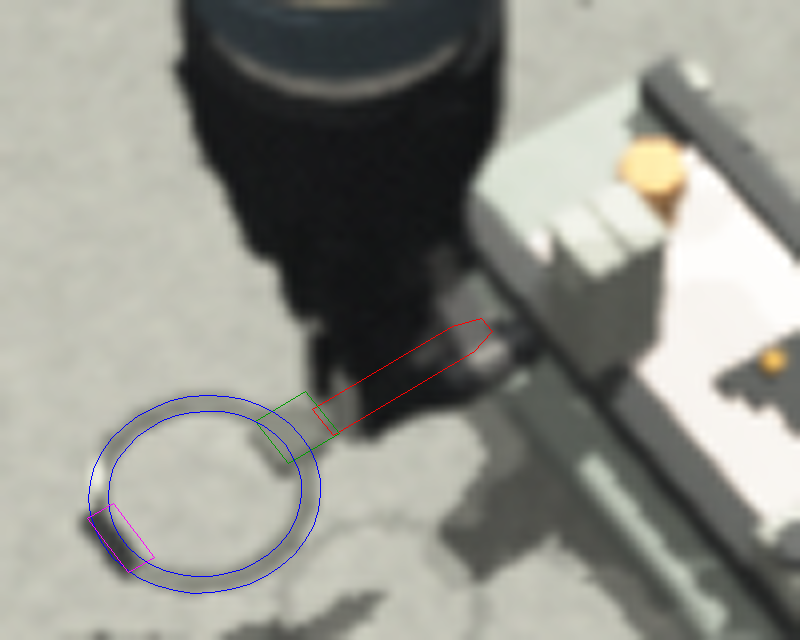

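View pics/ovs7.png

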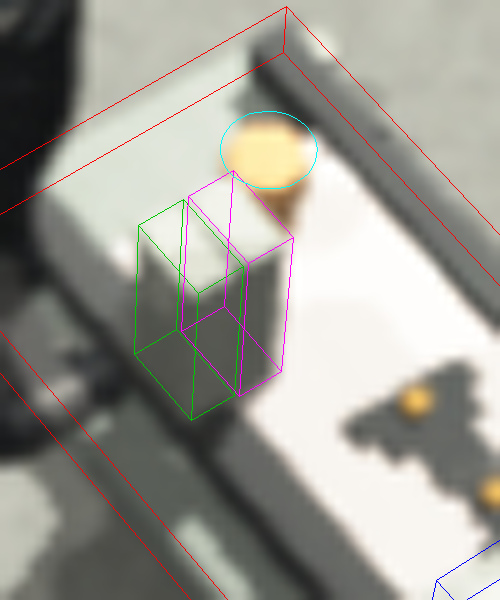

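Call:
{"op": "jog_arm", "data": {"motion": [[[0,-1.2,-10,1,0.4],[0,-1.2,-18,1,0.4],[0,-1.2,-24,1,0.4],[0,-1.2,-24,1,0.4],[0,-1.2,-24,1,0.4]]]}}

```text
clock: 10.3
ee_pos: [0.5157, 0.0845, 0.0672]
eef_rot: [0.0, 0.997, -0.078, 0.0]
wrist_force: [0.3, 0.6, -0.9]
finger_gap: 0.0074
```

```bash
python3 - <<'E'
from pin import *
tm(st2w(P0,*(np.array(v) for v in (-.030,-.075,.0664))),-8.9)
a,_=capture("scene");crop(a,290,180,380,250,8,"pics/s8.png");cv2.imwrite("pics/scene8.png",a)
E
```

```text
t 10.3 pos [0.5157 0.0845 0.0672] toolx -8.91 j [ 0.    0.32 -0.34  0.92 -0.    1.73] F [ 0.34  0.63 -0.94] gap 0.0074
shift mm [-0.2 -2.   0.8] roll -0.0
```

View pics/s8.png

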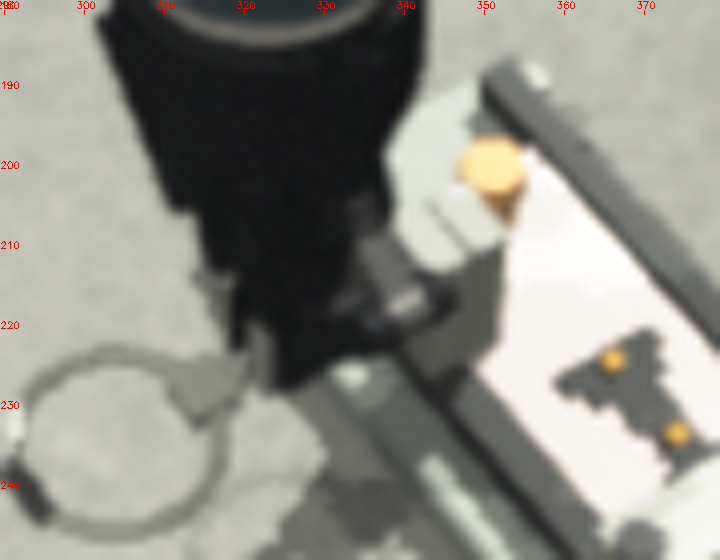

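Call:
{"op": "jog_arm", "data": {"motion": [[[0,0,-3,0.5,0],[0,0,-6,0.5,0],[0,0,-9,0.5,0],[0,0,-12,0.5,0],[0,0,-12,0.5,0]]]}}

```text
clock: 10.85
ee_pos: [0.5176, 0.0964, 0.0667]
eef_rot: [-0.0, 0.997, -0.078, 0.0]
wrist_force: [0.2, 0.4, -1.3]
finger_gap: 0.0071
```

Call:
{"op": "jog_arm", "data": {"motion": [[[0,0,-3,0,0],[0,0,-6,0,0],[0,0,-9,0,0],[0,0,-9,0,0]]]}}

```text
clock: 11.25
ee_pos: [0.519, 0.1053, 0.0667]
eef_rot: [-0.0, 0.997, -0.078, 0.0]
wrist_force: [0.3, 0.7, -0.7]
finger_gap: 0.0072
```

Call:
{"op": "jog_arm", "data": {"motion": [[[0,0,-3,0,0],[0,0,-6,0,0],[0,0,-9,0,0],[0,0,-11,0,0],[0,0,-11,0,0]]]}}

```text
clock: 11.75
ee_pos: [0.5206, 0.1161, 0.0667]
eef_rot: [-0.0, 0.997, -0.078, -0.0]
wrist_force: [0.3, 0.9, -0.2]
finger_gap: 0.0073
```

```bash
python3 - <<'E'
from pin import *
tm(st2w(P0,*(np.array(v) for v in (-.030,-.043,.0664))),-8.9)
a,_=capture("scene");crop(a,290,170,390,250,8,"pics/s9.png");cv2.imwrite("pics/scene9.png",a)
b,_=capture("top");crop(b,240,200,350,300,6,"pics/t9.png")
E
```

```text
t 11.75 pos [0.5206 0.1161 0.0667] toolx -8.95 j [ 0.06  0.33 -0.31  0.92  0.    1.79] F [ 0.27  0.88 -0.2 ] gap 0.0073
shift mm [-0.2 -2.   0.3] roll -0.0
```

View pics/s9.png

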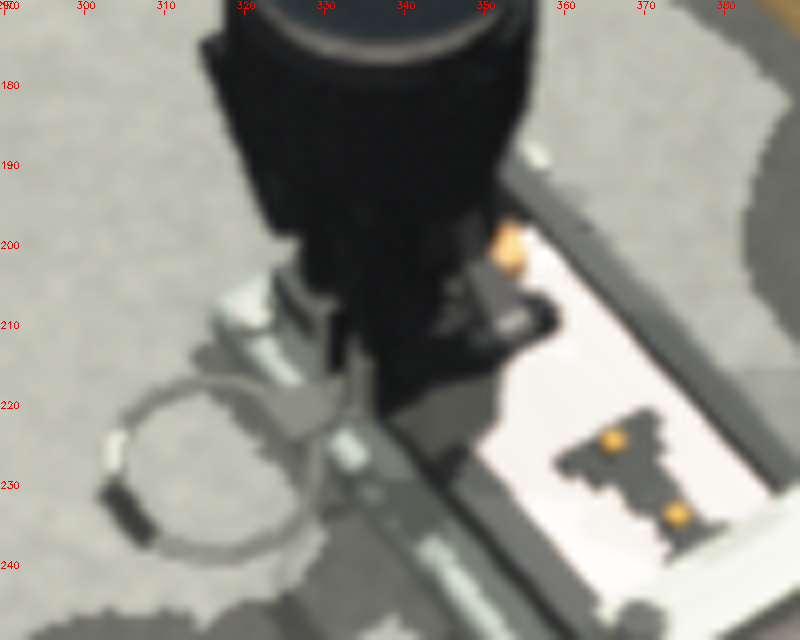

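View pics/t9.png

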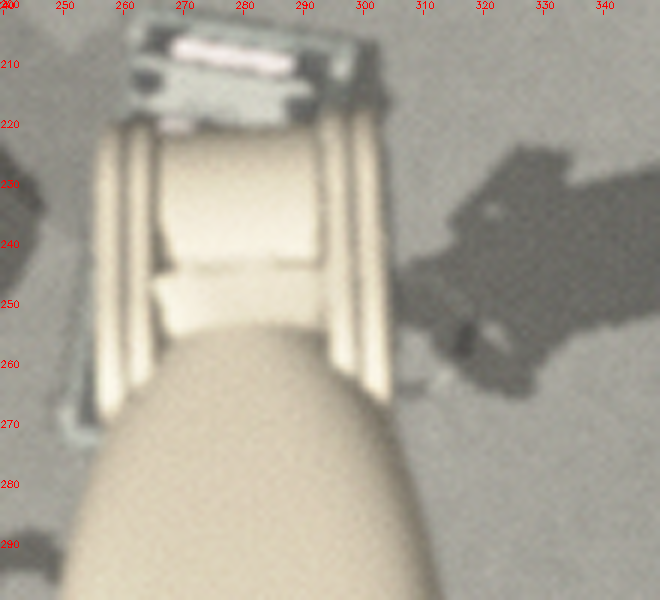

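Call:
{"op": "jog_arm", "data": {"motion": [[[0,0,-2,0,0],[0,0,-4,0,0],[0,0,-4,0,0],[0,0,-4,0,0]]]}}

```text
clock: 12.25
ee_pos: [0.521, 0.1183, 0.0667]
eef_rot: [0.002, 0.997, -0.079, -0.0]
wrist_force: [-1.9, -8.6, 0.4]
finger_gap: 0.0072
```

Call:
{"op": "jog_arm", "data": {"motion": [[[0,0,1.5,0,0],[0,0,1.5,0,0],[0.35,0,1.5,0,0],[0.35,0,1.5,0,0],[0.35,0,1.5,0,0],[0.35,0,1.5,-10,0],[0.35,0,1.5,-30,0],[0.35,0,1.5,-60,0]]]}}

```text
clock: 13.05
ee_pos: [0.5203, 0.1183, 0.127]
eef_rot: [0.0, 0.997, -0.078, -0.001]
wrist_force: [0.9, -0.5, 1.1]
finger_gap: 0.0299
```

```bash
python3 - <<'E'
from pin import *
tm(st2w(P0,*(np.array(v) for v in (-.030,-.043,.0664))),-8.9)
a,_=capture("scene");crop(a,290,170,390,250,8,"pics/s10.png");cv2.imwrite("pics/scene10.png",a)
E
```

```text
t 13.05 pos [0.5203 0.1183 0.127 ] toolx -8.97 j [ 0.07  0.28 -0.22  1.07  0.    1.79] F [ 0.86 -0.52  1.06] gap 0.0299
shift mm [ 0.6  0.1 60.6] roll -0.1
```

View pics/s10.png

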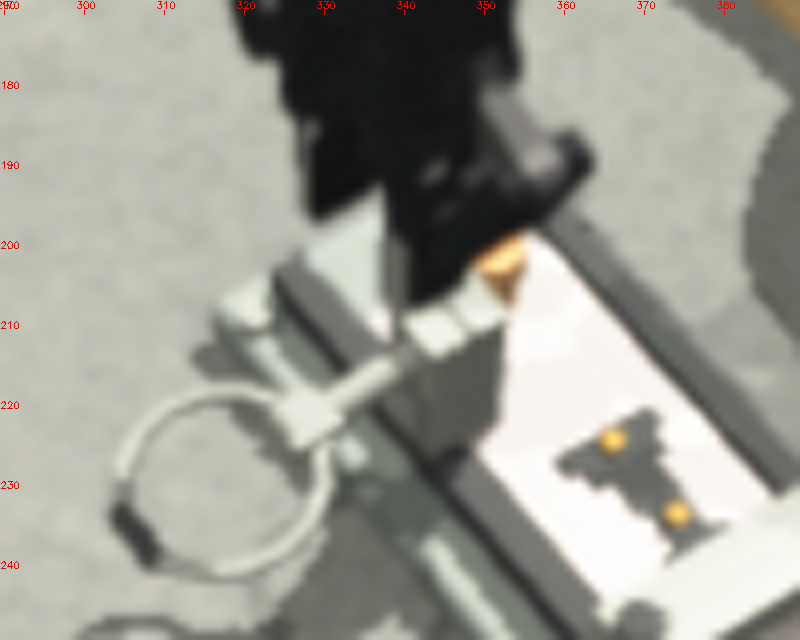

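```bash
python3 - <<'E'
from pin import *
def w2s(X):
    d=np.array(X[:2])-P0[:2]; c,s=np.cos(P0[2]),np.sin(P0[2]); return np.array([c*d[0]+s*d[1],-s*d[0]+c*d[1]])
for u,v,z in((327.8,221.2,.075),(305.2,236.5,.07)): print(w2s(p2w("scene",u,v,z))*1e3)
for piv in (-.065,-.068):
    p0=st2w(P0,*(np.array(v) for v in (-.030,piv,.0)))
    pinov("scene","pics/scene10.png",(p0[0],p0[1],np.pi/2+P0[2]),290,180,370,250,9,f"pics/pos10_{int(-piv*1e3)}.png",.070)
tm(st2w(P0,*(np.array(v) for v in (-.030,-.093,.110))),-8.9)
E
```

```text
[-27.74885585 -67.49650787]
[ -26.12724641 -127.28771379]
t 13.1 pos [0.5227 0.1185 0.1326] toolx -8.96 j [ 0.07  0.28 -0.21  1.08  0.    1.79] F [1.13 0.49 4.03] gap 0.0299
shift mm [-1.9 50.7 22.5] roll -0.1
```

View pics/pos10_65.png

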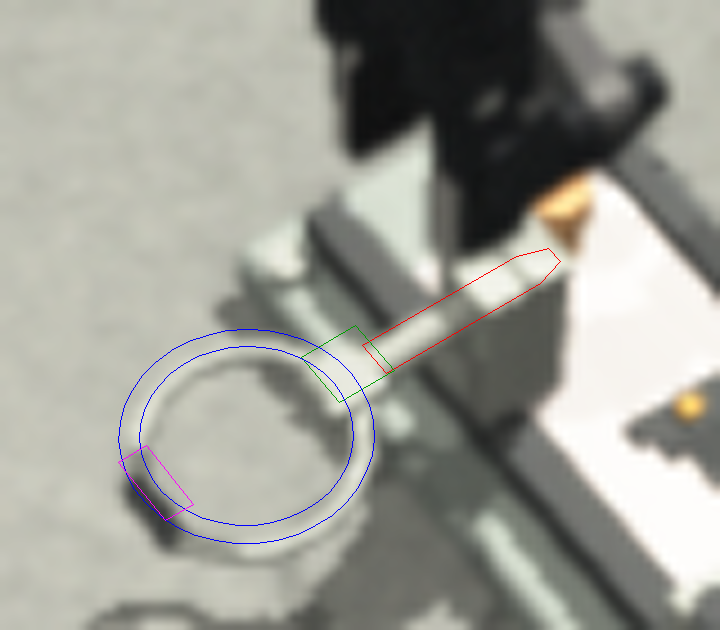

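Call:
{"op": "jog_arm", "data": {"motion": [[[0,-1,20,-10,0],[0,-1,45,-10,0],[0,-1,53,-5,0],[0,-1,53,10,0],[0,-1,53,15,0],[0,-1,53,15,0]]]}}

```text
clock: 13.7
ee_pos: [0.5113, 0.0663, 0.1111]
eef_rot: [-0.0, 0.997, -0.078, -0.001]
wrist_force: [0.5, 0.5, -0.1]
finger_gap: 0.0004
```

```bash
python3 - <<'E'
from pin import *
tm(st2w(P0,*(np.array(v) for v in (-.030,-.0955,.060))),-8.9)
a,_=capture("scene");crop(a,280,150,380,250,7,"pics/s11.png")
E
```

```text
t 13.7 pos [0.5113 0.0663 0.1111] toolx -8.97 j [-0.03  0.27 -0.28  1.02  0.    1.69] F [ 0.49  0.52 -0.11] gap 0.0004
shift mm [ 1.4 -0.1 51.1] roll -0.1
```

View pics/s11.png

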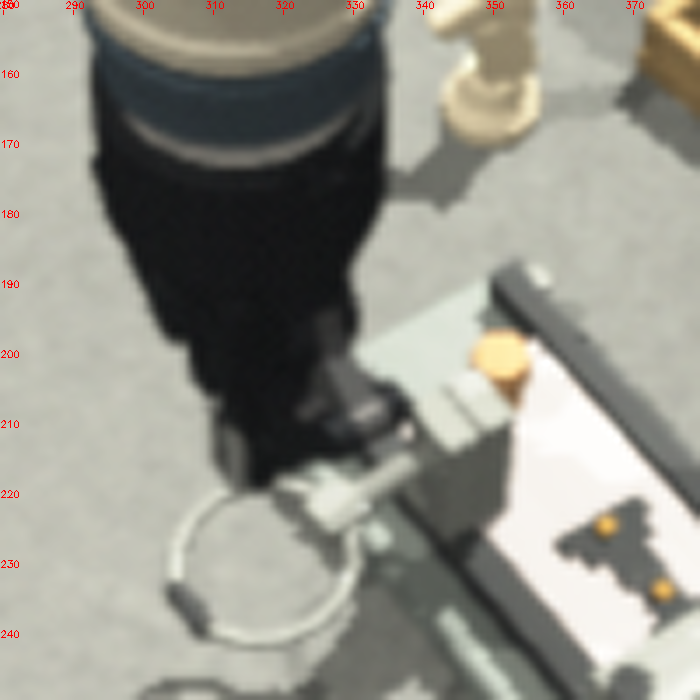

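Call:
{"op": "jog_arm", "data": {"motion": [[[0,1,0,20,0],[0,1,0,32,0],[0,1,0,36,0],[0,1,0,40,0],[0,1,0,44,0],[0,1,0,48,0],[0,1,0,48,0]]]}}

```text
clock: 14.45
ee_pos: [0.5126, 0.0659, 0.0635]
eef_rot: [0.0, 0.997, -0.078, -0.0]
wrist_force: [-0.5, 0.1, 0.9]
finger_gap: 0.0002
```

```bash
python3 - <<'E'
from pin import *
tm(st2w(P0,*(np.array(v) for v in (-.030,-.0955,.060))),-8.9)
a,_=capture("scene");crop(a,280,160,380,260,7,"pics/s12.png")
E
```

```text
t 14.45 pos [0.5126 0.0659 0.0635] toolx -8.97 j [-0.03  0.31 -0.36  0.9  -0.    1.69] F [-0.45  0.07  0.93] gap 0.0002
shift mm [-0.1 -0.4  3.5] roll -0.1
```

View pics/s12.png

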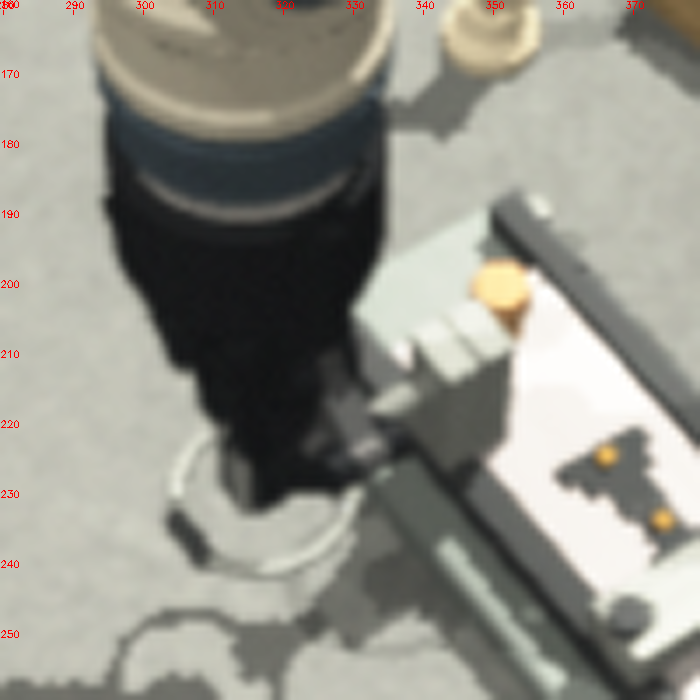

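Call:
{"op": "jog_arm", "data": {"motion": [[[0,0,0,4,0],[0,0,-4,5,0],[0,0,-8,5,0],[0,0,-12,5,0],[0,0,-16,5,0],[0,0,-20,5,0],[0,0,-20,5,0]]]}}

```text
clock: 15.2
ee_pos: [0.5158, 0.0831, 0.0591]
eef_rot: [0.003, 0.997, -0.079, 0.0]
wrist_force: [-3.1, -17.8, 6.1]
finger_gap: 0.0001
```

```bash
python3 - <<'E'
from pin import *
tm(st2w(P0,*(np.array(v) for v in (-.030,-.056,.060))),-8.9)
a,_=capture("scene");crop(a,280,160,380,260,7,"pics/s13.png")
E
```

```text
t 15.2 pos [0.5158 0.0831 0.0591] toolx -9.07 j [ 0.    0.33 -0.35  0.9  -0.01  1.73] F [ -3.13 -17.76   6.15] gap 0.0001
shift mm [ -0.7 -22.4  -1. ] roll -0.2
```

View pics/s13.png

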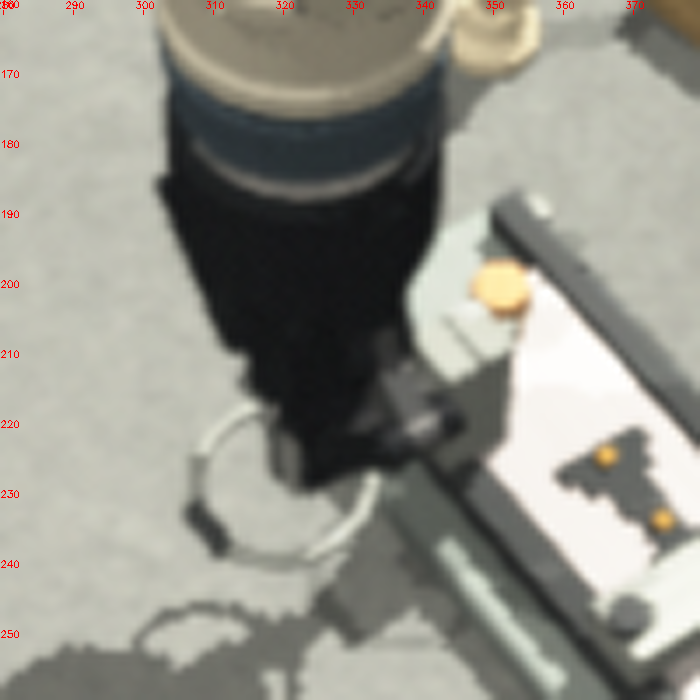

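Call:
{"op": "jog_arm", "data": {"motion": [[[0,0,4,0,0],[0,0,8,0,0],[0,0,8,-30,0],[0,0,8,-70,0],[0,-40,60,-110,0],[0,-60,100,-120,0],[0,-60,120,-120,0]]]}}

```text
clock: 15.95
ee_pos: [0.4365, -0.0238, 0.1804]
eef_rot: [0.0, 0.997, -0.077, 0.001]
wrist_force: [1.0, 0.8, -0.3]
finger_gap: 0.0003
```

```bash
python3 - <<'E'
from pin import *
tm(st2w(P0,*(np.array(v) for v in (-.030,-.056,.060))),-8.9)
a,_=capture("scene");crop(a,300,180,380,250,9,"pics/s14.png");cv2.imwrite("pics/scene14.png",a)
b,_=capture("top");crop(b,240,200,350,300,6,"pics/t14.png");cv2.imwrite("pics/top14.png",b)
E
```

```text
t 15.95 pos [ 0.4365 -0.0238  0.1804] toolx -8.86 j [-0.25  0.09 -0.32  1.16  0.    1.48] F [ 1.03  0.79 -0.28] gap 0.0003
shift mm [  61.1 -140.2  120.6] roll 0.0
```

View pics/s14.png

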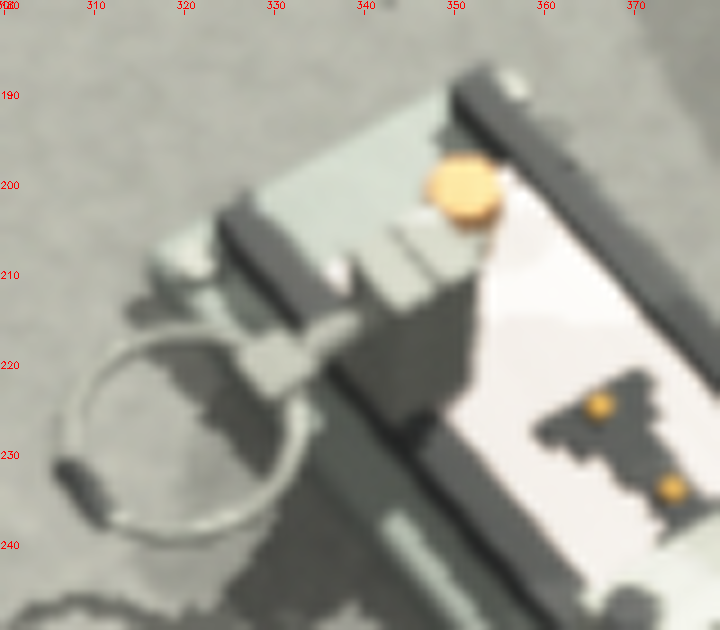

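View pics/t14.png

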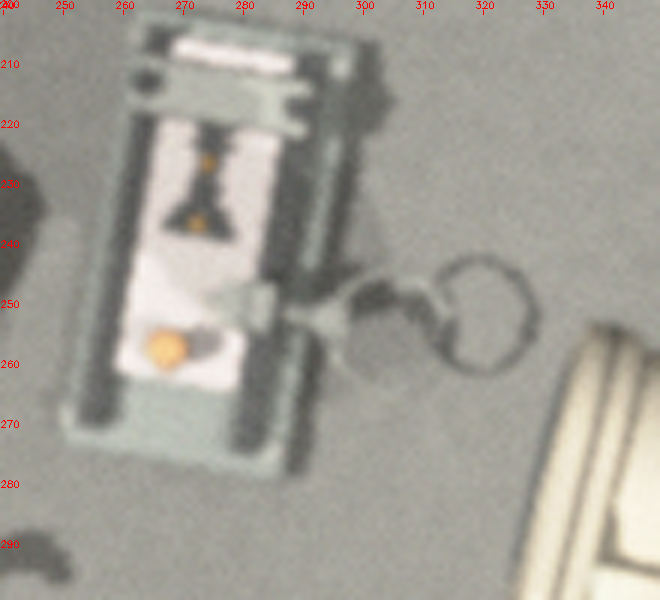

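```bash
python3 - <<'E'
from pin import *
p0=st2w(P0,*(np.array(v) for v in (-.030,-.059,.0)))
p=(p0[0],p0[1],np.pi/2+P0[2])
pinov("scene","pics/scene14.png",p,300,190,370,250,10,f"pics/pos14.png",.070)
pinov("top","pics/top14.png",p,255,230,320,280,11,f"pics/pot14.png",.070)
overlay("top","pics/top14.png",P0,0,255,230,320,280,11,"pics/ovt14.png")
E
```

```text
(no output)
```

View pics/pos14.png

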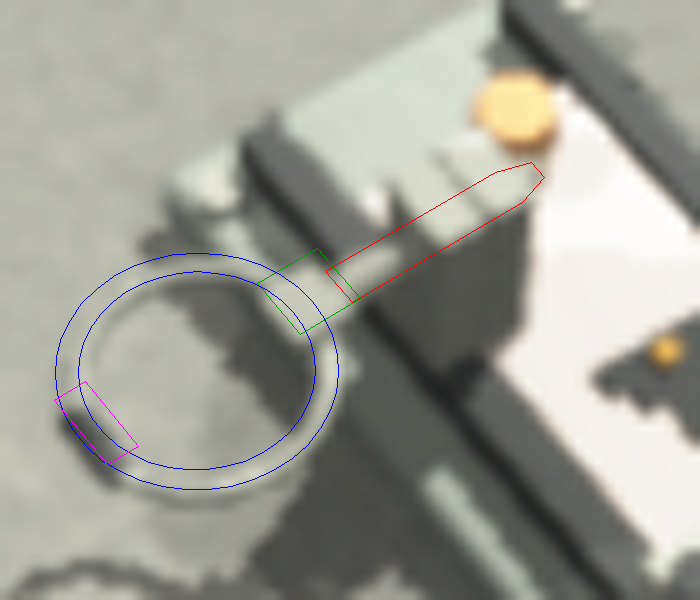

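View pics/pot14.png

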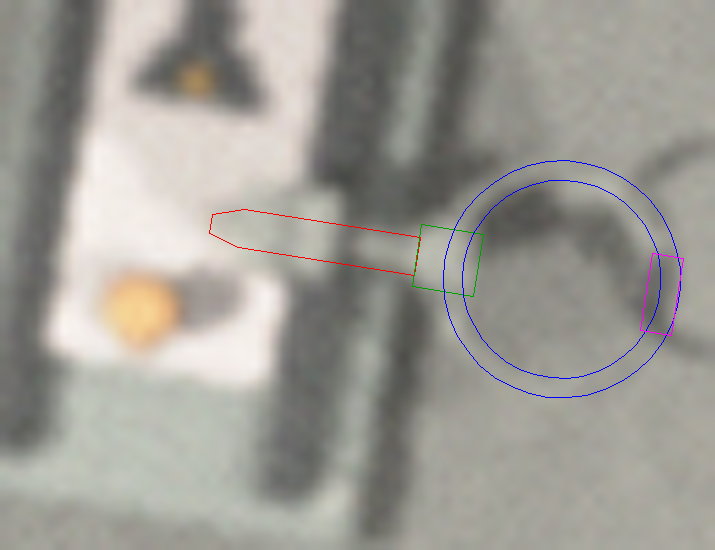

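View pics/ovt14.png

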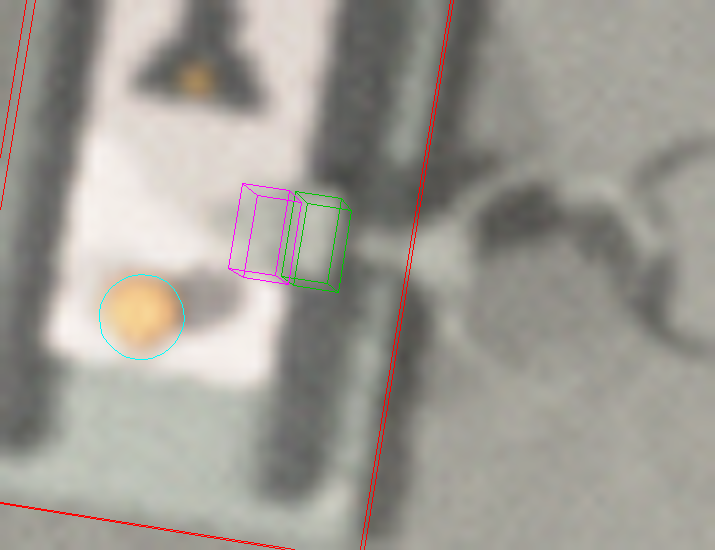

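```bash
python3 - <<'E'
from pin import *
def w2s(X):
    d=np.array(X[:2])-P0[:2]; c,s=np.cos(P0[2]),np.sin(P0[2]); return np.array([c*d[0]+s*d[1],-s*d[0]+c*d[1]])*1e3
print(w2s(p2w("scene",330,219.7,.073)),w2s(p2w("top",294.5,251.8,.073)))
tm(st2w(P0,*(np.array(v) for v in (-.0295,-.0895,.115))),81.1)
E
```

```text
[-29.30984957 -60.57483448] [-26.4042668  -56.31153336]
t 16.05 pos [ 0.4369 -0.026   0.1802] toolx -9.15 j [-0.25  0.09 -0.32  1.15 -0.    1.48] F [1.23 1.13 1.01] gap 0.0005
shift mm [  60.4 -109.2   65.3] roll -90.3
```

Call:
{"op": "jog_arm", "data": {"motion": [[[0,7,-13,5,-8.5],[0,14,-26,10,-17],[0,21,-40,15,-25.5],[0,28,-52,20,-34],[0,35,-66,25,-42],[0,42,-80,30,-50],[0,50,-95,35,-58],[0,60,-109,40,-66]]]}}

```text
clock: 16.85
ee_pos: [0.5145, 0.0763, 0.1381]
eef_rot: [-0.0, 0.877, 0.48, -0.0]
wrist_force: [0.1, 0.1, 0.1]
finger_gap: -0.0001
```

Call:
{"op": "jog_arm", "data": {"motion": [[[0,0,0,10,-8.5],[0,0,0,20,-17],[0,0,0,25,-24],[0,0,0,25,-24],[0,0,0,25,-24]]]}}

```text
clock: 17.35
ee_pos: [0.5142, 0.0753, 0.1136]
eef_rot: [-0.0, 0.761, 0.648, -0.0]
wrist_force: [-0.6, 0.0, 0.6]
finger_gap: 0.0004
```

```bash
python3 - <<'E'
from pin import *
tm(st2w(P0,*(np.array(v) for v in (-.0295,-.0895,.060))),81.1)
a,_=capture("scene");crop(a,280,150,380,250,7,"pics/s15.png")
E
```

```text
t 17.35 pos [0.5142 0.0753 0.1136] toolx 80.85 j [-0.02  0.27 -0.27  1.03  0.    0.14] F [-0.64  0.04  0.59] gap 0.0004
shift mm [-3.2  0.3 53.6] roll -0.2
```

View pics/s15.png

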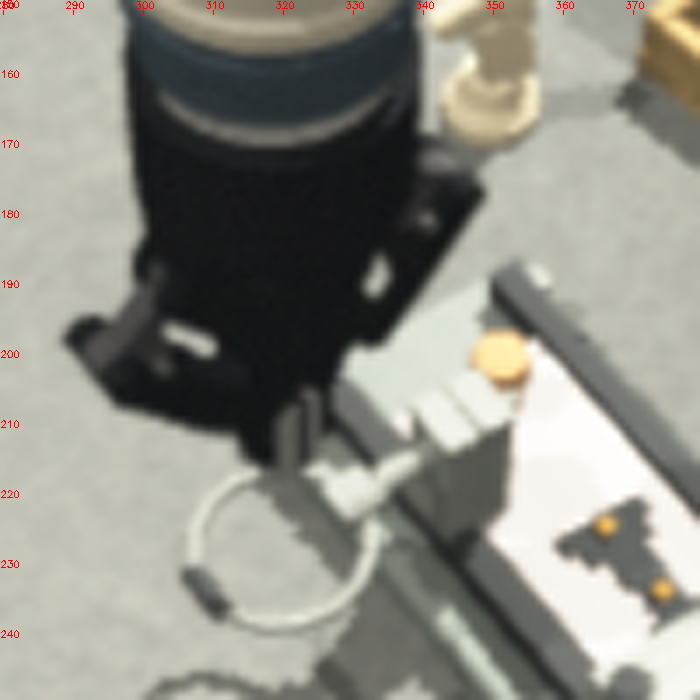

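Call:
{"op": "jog_arm", "data": {"motion": [[[0,-3,0,15,0],[0,-3,0,30,0],[0,-3,0,38,0],[0,-3,0,46,0],[0,-3,0,53,0],[0,-3,0,53,0],[0,-3,0,53,0]]]}}

```text
clock: 18.1
ee_pos: [0.5138, 0.0719, 0.0609]
eef_rot: [0.0, 0.76, 0.65, 0.0]
wrist_force: [-1.0, 0.2, 0.1]
finger_gap: 0.0003
```

Call:
{"op": "jog_arm", "data": {"motion": [[[0,3,0,0,0],[0,6,0,0,0],[0,8,0,0,0],[0,10,0,0,0],[0,10,0,0,0]]]}}

```text
clock: 18.6
ee_pos: [0.5153, 0.0819, 0.0608]
eef_rot: [0.0, 0.76, 0.65, 0.0]
wrist_force: [-0.5, -1.1, 0.8]
finger_gap: 0.0001
```

```bash
python3 - <<'E'
from pin import *
tm(st2w(P0,*(np.array(v) for v in (-.0295,-.0595,.060))),81.1)
a,_=capture("scene");crop(a,280,160,380,260,7,"pics/s16.png")
E
```

```text
t 18.6 pos [0.5153 0.0819 0.0608] toolx 81.05 j [-0.    0.32 -0.35  0.9  -0.    0.15] F [-0.47 -1.07  0.76] gap 0.0001
shift mm [20.1  0.2  0.8] roll -0.1
```

View pics/s16.png

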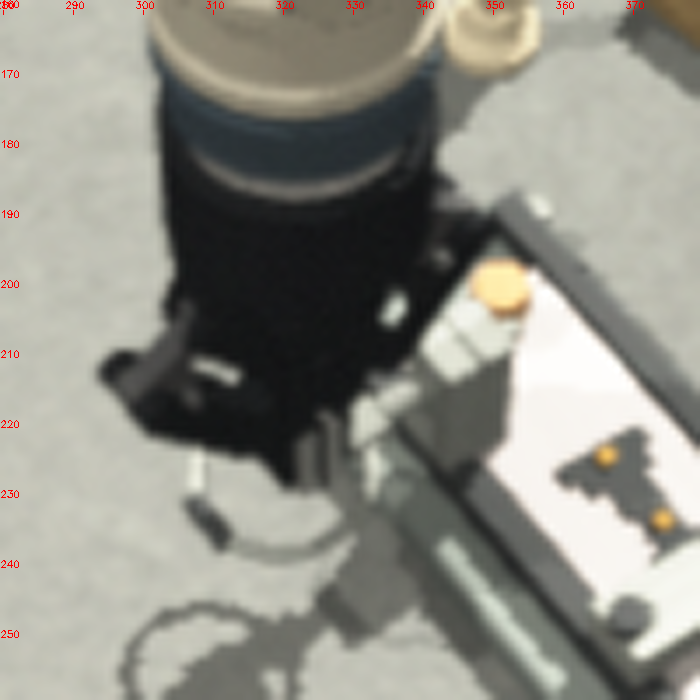

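Call:
{"op": "jog_arm", "data": {"motion": [[[0,2,0,0,0],[0,4,0,0,0],[0,6,0,0,0],[0,6,0,0,0]]]}}

```text
clock: 19.05
ee_pos: [0.5163, 0.0875, 0.0608]
eef_rot: [0.0, 0.76, 0.65, -0.0]
wrist_force: [0.6, -3.7, 2.6]
finger_gap: 0.0002
```

Call:
{"op": "jog_arm", "data": {"motion": [[[0,2,0,0,0],[0,4,0,0,0],[0,6,0,0,0],[0,6,0,0,0]]]}}

```text
clock: 19.45
ee_pos: [0.5174, 0.0929, 0.061]
eef_rot: [0.001, 0.76, 0.649, -0.0]
wrist_force: [-0.4, -7.6, 4.4]
finger_gap: -0.0001
```

Call:
{"op": "jog_arm", "data": {"motion": [[[0,2,0,0,0],[0,4,0,0,0],[0,6,0,0,0],[0,6,0,0,0]]]}}

```text
clock: 19.85
ee_pos: [0.5184, 0.0982, 0.0614]
eef_rot: [0.001, 0.761, 0.649, -0.001]
wrist_force: [-1.3, -10.7, 8.4]
finger_gap: -0.0001
```

```bash
python3 - <<'E'
from pin import *
tm(st2w(P0,*(np.array(v) for v in (-.0295,-.0595,.060))),81.1)
a,_=capture("scene");crop(a,280,160,380,260,7,"pics/s17.png")
E
```

```text
t 19.85 pos [0.5184 0.0982 0.0614] toolx 80.97 j [ 0.03  0.33 -0.34  0.9  -0.    0.19] F [ -1.28 -10.71   8.45] gap -0.0001
shift mm [ 3.5 -0.3  1.3] roll -0.1
```

View pics/s17.png

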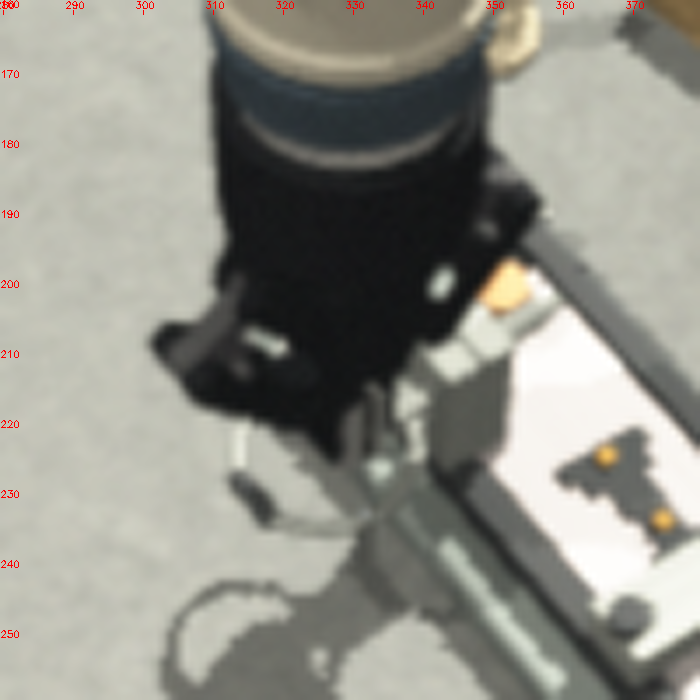

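Call:
{"op": "jog_arm", "data": {"motion": [[[0,2,0,0,0],[0,4,0,0,0],[0,6,0,0,0],[0,6,0,0,0]]]}}

```text
clock: 20.3
ee_pos: [0.519, 0.1016, 0.0615]
eef_rot: [0.003, 0.761, 0.649, -0.003]
wrist_force: [-3.7, -26.0, 12.1]
finger_gap: -0.0001
```

Call:
{"op": "jog_arm", "data": {"motion": [[[0,1.5,0,0,0],[0,1.5,0,0,0],[0,1.5,0,0,0]]]}}

```text
clock: 20.6
ee_pos: [0.519, 0.1018, 0.0615]
eef_rot: [0.004, 0.761, 0.648, -0.004]
wrist_force: [-5.4, -32.5, 13.5]
finger_gap: 0.0002
```

Call:
{"op": "jog_arm", "data": {"motion": [[[0,-5,0,0,0],[0,-10,0,0,0],[0,-12,0,-15,0],[0,-14,0,-40,0],[0,-14,0,-70,0],[0.4,-60,0,-100,0],[0.4,-100,0,-100,0],[0.4,-120,0,-100,0]]]}}

```text
clock: 21.4
ee_pos: [0.5006, -0.0133, 0.1617]
eef_rot: [0.001, 0.76, 0.65, 0.001]
wrist_force: [0.8, 0.1, -1.4]
finger_gap: 0.0342
```

```bash
python3 - <<'E'
from pin import *
tm(st2w(P0,*(np.array(v) for v in (-.0295,-.0595,.060))),81.1)
a,_=capture("scene");cv2.imwrite("pics/scene18.png",a)
b,_=capture("top");cv2.imwrite("pics/top18.png",b)
p0=st2w(P0,*(np.array(v) for v in (-.030,-.038,.0)))
p=(p0[0],p0[1],np.pi/2+P0[2])
crop(a,300,180,380,250,9,"pics/s18.png")
pinov("scene","pics/scene18.png",p,305,180,375,240,10,f"pics/pos18.png",.070)
pinov("top","pics/top18.png",p,255,230,320,280,11,f"pics/pot18.png",.070)
E
```

```text
t 21.4 pos [ 0.5006 -0.0133  0.1617] toolx 81.01 j [-0.19  0.21 -0.23  1.13  0.   -0.04] F [ 0.76  0.07 -1.35] gap 0.0342
shift mm [116.4  -0.4 101.8] roll -0.1
```

View pics/s18.png

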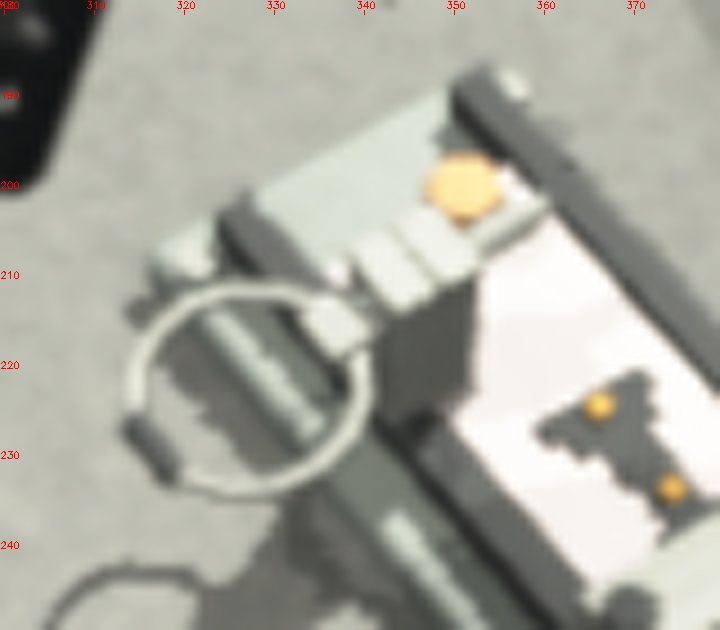

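View pics/pos18.png

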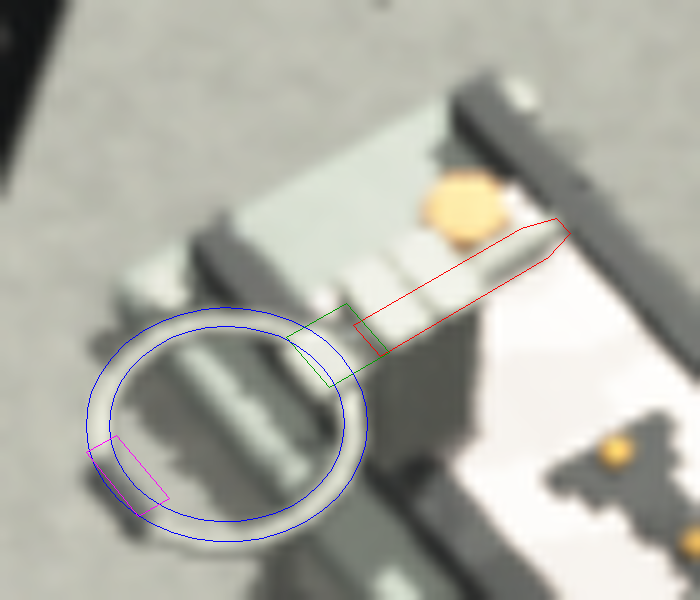

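View pics/pot18.png

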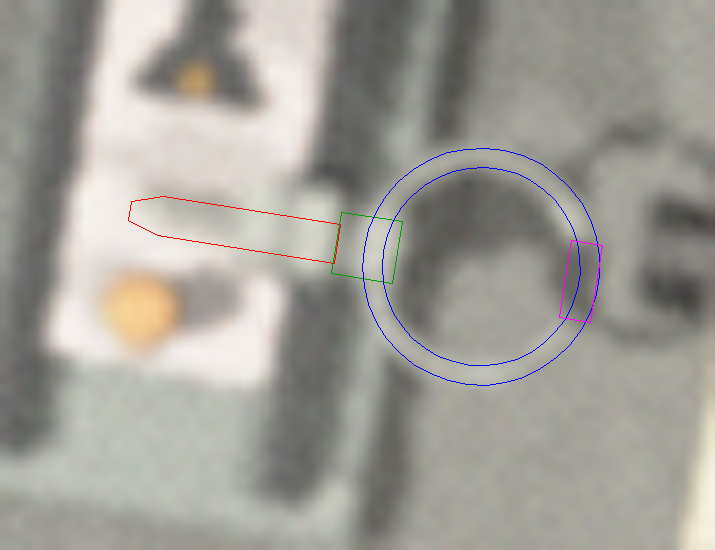

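```bash
python3 - <<'E'
from pin import *
n="scene";x0,y0,x1,y1,s=322,190,367,227,17
im=cv2.imread("pics/scene18.png");o=cv2.resize(im[y0:y1,x0:x1],None,fx=s,fy=s,interpolation=cv2.INTER_CUBIC)
cv2.imwrite("pics/z18.png",o)
for dx,dy,fn in((0,0,"a"),(0,-.002,"b")):
  P=(P0[0],P0[1],P0[2]);o2=o.copy()
  for (B,E),col in((box(-41+dx*1e3,-19+dx*1e3,-30+dy*1e3,-18+dy*1e3,60,82),(0,200,0)),(box(-41+dx*1e3,-19+dx*1e3,-16.5+dy*1e3,-4.5+dy*1e3,60,82),(255,0,255)),(box(-38+dx*1e3,-22+dx*1e3,-46+dy*1e3,-30+dy*1e3,64,74),(0,0,255)),(box(-35,-25,-30,24+dy*1e3,64,74),(255,100,0))):
    q=(w2p(n,st2w(P,B[:,0],B[:,1],B[:,2]))-[x0,y0]+.5)*s
    for i,j in E: cv2.line(o2,tuple(int(a) for a in q[i]),tuple(int(a) for a in q[j]),col,1)
  cv2.imwrite(f"pics/z18{fn}.png",o2)
E
```

```text
(no output)
```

View pics/z18.png

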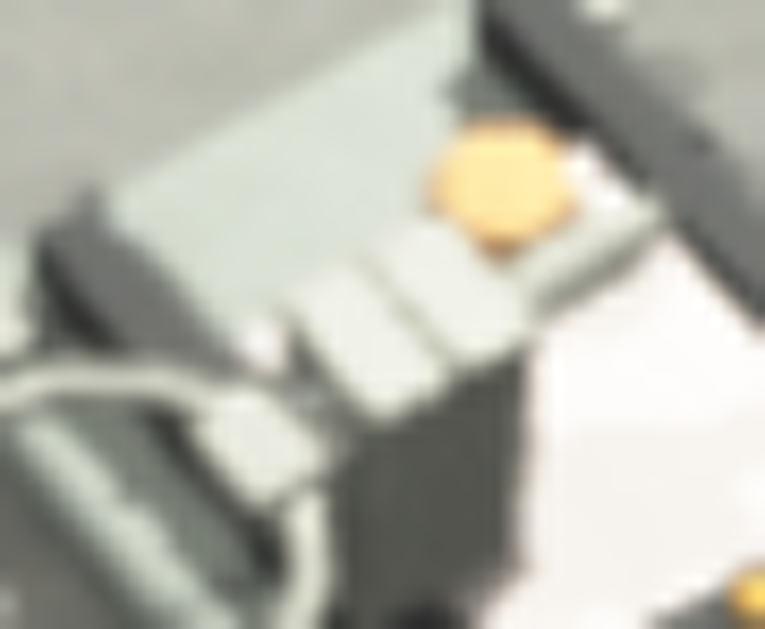

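View pics/z18a.png

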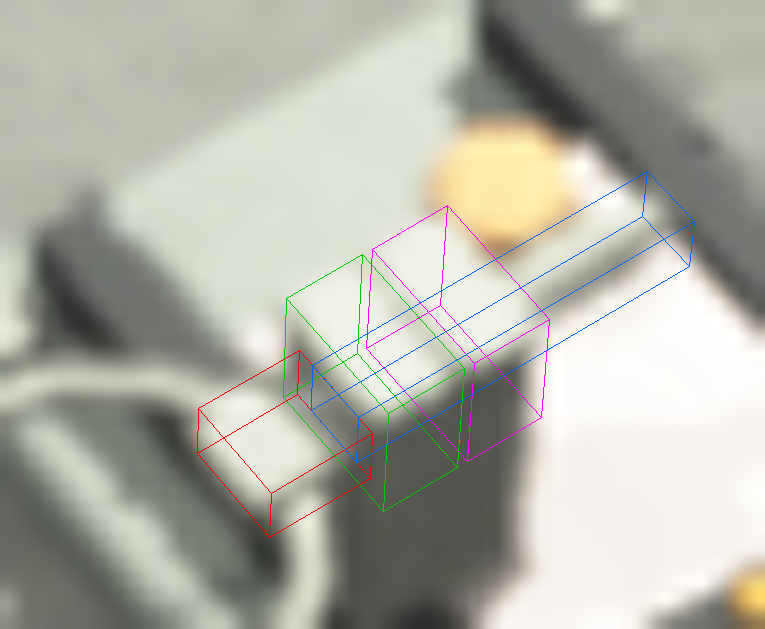

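```bash
python3 - <<'E'
from pin import *
tm(st2w(P0,*(np.array(v) for v in (-.0295,-.0925,.090))),81.1)
# crown y,z assuming x=-29.5
from scipy.optimize import least_squares
q={"scene":(316.0,229.6)}
E
```

```text
t 21.5 pos [ 0.5003 -0.0132  0.1608] toolx 80.89 j [-0.19  0.21 -0.23  1.13  0.   -0.04] F [ 0.72 -0.5  -0.42] gap 0.0341
shift mm [83.3  0.  70.8] roll -0.2
```

```bash
python3 - <<'E'
from pin import *
from scipy.optimize import least_squares
im=cv2.imread("pics/scene18.png").astype(float).mean(2)
w=im[224:236,310:324]; print(w.astype(int))
for u,v in((316.4,229.6),(316.8,229.6)):
    r=least_squares(lambda a:(w2p("scene",st2w(P0,np.array(-.0295),np.array(a[0]),np.array(a[1])))-[u,v]).ravel(),[-.0935,.065],x_scale=.01); print(r.x)
b=cv2.imread("pics/top18.png"); o=cv2.resize(b[235:270,285:325],None,fx=16,fy=16,interpolation=cv2.INTER_CUBIC); cv2.imwrite("pics/t18z.png",o)
E
```

```text
[[194 193 190 188 207 213 177 186 189 185 168 138 124 109]
 [192 192 188 178 180 177 162 183 187 188 186 176 148 114]
 [191 192 185 158 123 123 145 178 186 188 187 171 135 114]
 [188 187 174 133  92 102 123 153 178 187 188 184 168 139]
 [186 186 175 137  87  88 106 123 152 179 187 188 187 182]
 [186 187 187 168 122  89  94 109 129 163 185 190 191 189]
 [189 191 194 187 167 123  90  99 112 140 174 189 189 188]
 [193 195 196 194 187 165 115  89 100 120 162 191 190 185]
 [189 196 194 192 191 187 155  92  83 116 174 203 198 191]
 [185 190 189 189 188 188 171 126  95 119 165 188 204 208]
 [185 189 191 189 187 187 185 174 151 149 160 156 159 165]
 [185 186 189 189 187 185 186 187 184 182 185 184 178 160]]
[-0.09629738  0.06513371]
[-0.09527458  0.06422547]
```

View pics/t18z.png

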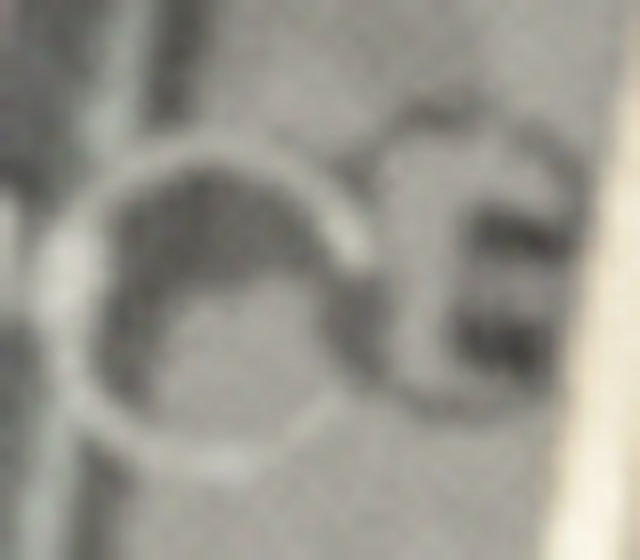

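```bash
python3 - <<'E'
from pin import *
def w2s(X):
    d=np.array(X[:2])-P0[:2]; c,s=np.cos(P0[2]),np.sin(P0[2]); return np.array([c*d[0]+s*d[1],-s*d[0]+c*d[1]])*1e3
print(w2s(p2w("top",306.7,254.5,.0645)))
E
```

```text
[-28.2166276 -91.3570307]
```

Call:
{"op": "jog_arm", "data": {"motion": [[[0.35,30,0,0,0],[0.35,60,1,20,0],[0.35,83,1,50,0],[0.35,83,1,70,0],[0.35,83,1,70,0],[0.35,83,1,70,0]]], "newtons": 20}}

```text
clock: 22.1
ee_pos: [0.5144, 0.071, 0.0908]
eef_rot: [-0.0, 0.76, 0.65, -0.0]
wrist_force: [0.5, -0.1, -0.4]
finger_gap: 0.0302
```

```bash
python3 - <<'E'
from pin import *
tm(st2w(P0,*(np.array(v) for v in (-.029,-.0925,.050))),81.1)
a,_=capture("scene");crop(a,280,160,380,260,7,"pics/s19.png")
E
```

```text
t 22.1 pos [0.5144 0.071  0.0908] toolx 81.08 j [-0.02  0.29 -0.31  0.97  0.    0.13] F [ 0.46 -0.1  -0.42] gap 0.0302
shift mm [-1.9  0.  40.8] roll -0.0
```

View pics/s19.png

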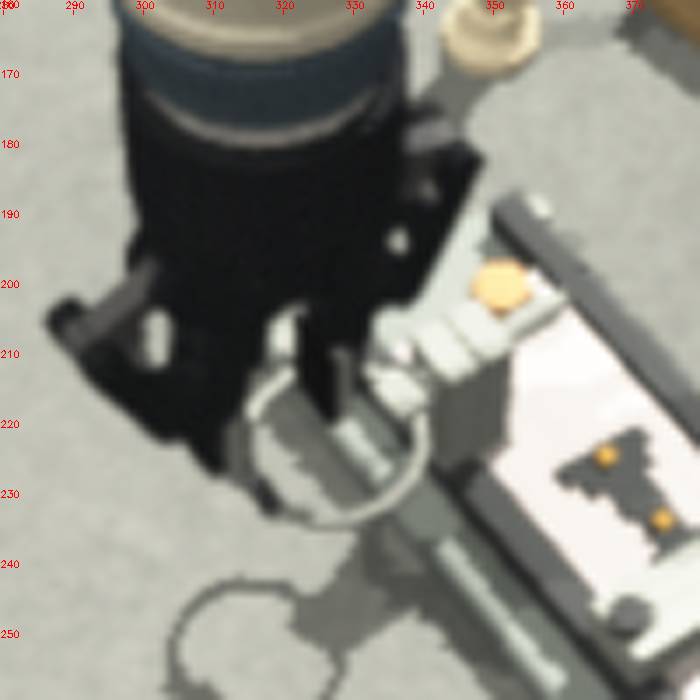

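Call:
{"op": "jog_arm", "data": {"motion": [[[0.35,-3,0,10,0],[0.35,-3,0,20,0],[0.35,-3,0,28,0],[0.35,-3,0,36,0],[0.35,-3,0,40,0],[0.35,-3,0,40,0]]]}}

```text
clock: 22.75
ee_pos: [0.5136, 0.0672, 0.05]
eef_rot: [-0.0, 0.76, 0.65, -0.0]
wrist_force: [0.6, 0.8, -0.2]
finger_gap: 0.0297
```

```bash
python3 - <<'E'
from pin import *
tm(st2w(P0,*(np.array(v) for v in (-.029,-.0935,.050))),81.1)
a,_=capture("scene");crop(a,280,170,380,260,8,"pics/s20.png")
E
```

```text
t 22.75 pos [0.5136 0.0672 0.05  ] toolx 81.02 j [-0.03  0.33 -0.37  0.87  0.    0.12] F [ 0.58  0.75 -0.21] gap 0.0297
shift mm [ 0.9  0.1 -0. ] roll -0.1
```

View pics/s20.png

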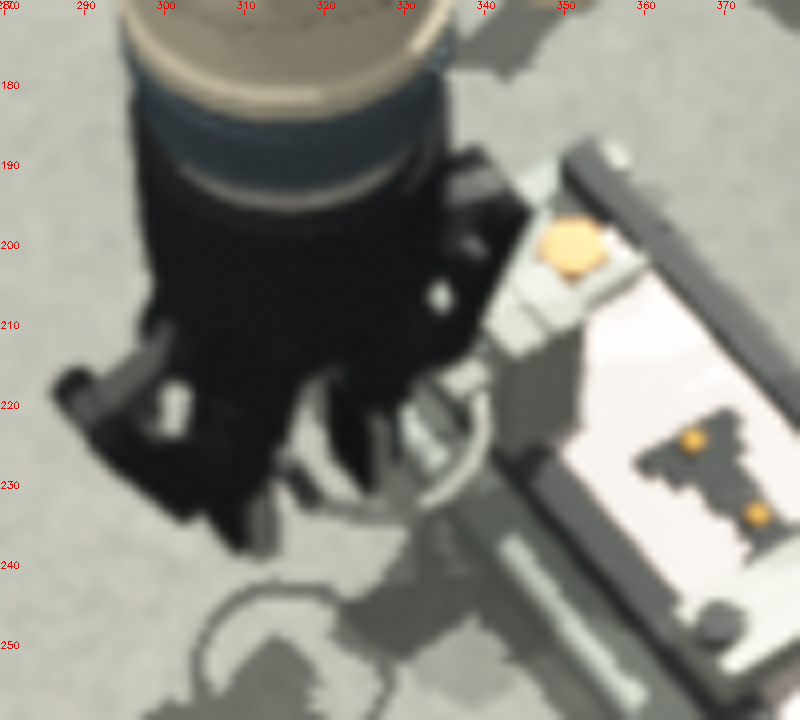

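Call:
{"op": "jog_arm", "data": {"motion": [[[0,1,0,0,0],[0,1,0,0,0],[0,1,0,0,0],[0,1,0,0,0],[0,1,0,0,0]]], "newtons": 25}}

```text
clock: 23.3
ee_pos: [0.5139, 0.0668, 0.0509]
eef_rot: [0.001, 0.761, 0.649, -0.001]
wrist_force: [-2.3, -9.2, -0.6]
finger_gap: 0.007
```

```bash
python3 - <<'E'
from pin import *
tm(st2w(P0,*(np.array(v) for v in (-.029,-.0935,.050))),81.1)
a,_=capture("scene");crop(a,280,170,380,260,8,"pics/s21.png")
E
```

```text
t 23.3 pos [0.5139 0.0668 0.0509] toolx 80.98 j [-0.03  0.33 -0.37  0.87 -0.    0.13] F [-2.31 -9.17 -0.64] gap 0.007
shift mm [ 1.3 -0.2  0.9] roll -0.1
```

View pics/s21.png

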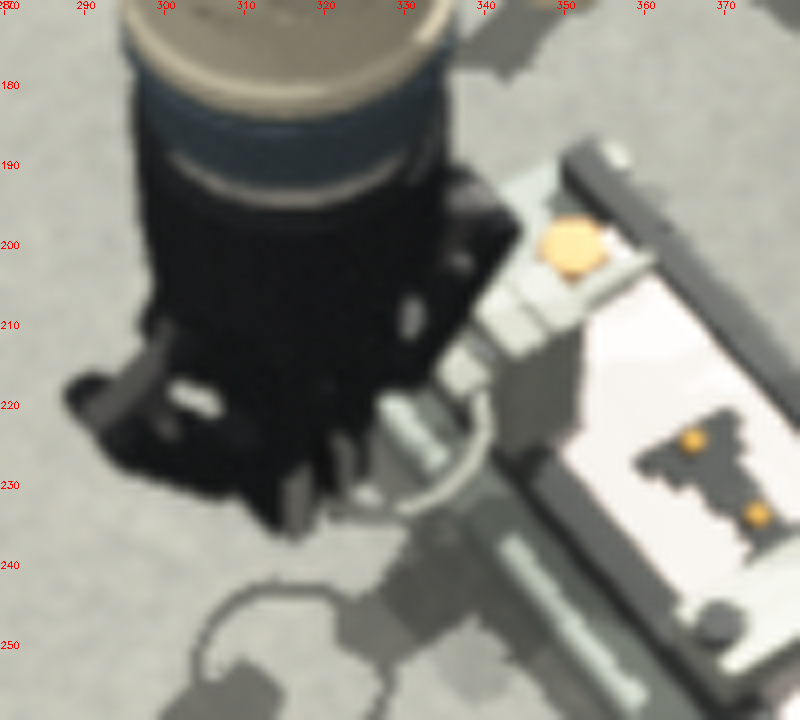

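Call:
{"op": "jog_arm", "data": {"motion": [[[0,0,0,-4,0],[0,0.4,0,-9,0],[0,2,0,-17,0],[0,4.4,0,-25,0],[0,8,0,-32,0],[0,13,0,-39,0],[0,13,0,-39,0]]]}}

```text
clock: 24.05
ee_pos: [0.5168, 0.0775, 0.0919]
eef_rot: [0.004, 0.761, 0.649, -0.002]
wrist_force: [-5.2, -22.6, 14.0]
finger_gap: 0.0068
```

```bash
python3 - <<'E'
from pin import *
tm(st2w(P0,*(np.array(v) for v in (-.029,-.0935,.050))),81.1)
a,_=capture("scene");crop(a,280,160,380,250,8,"pics/s22.png")
E
```

```text
t 24.05 pos [0.5168 0.0775 0.0919] toolx 80.9 j [-0.01  0.29 -0.3   0.97 -0.01  0.15] F [ -5.22 -22.62  14.  ] gap 0.0068
shift mm [-9.4 -1.5 42. ] roll -0.2
```

View pics/s22.png

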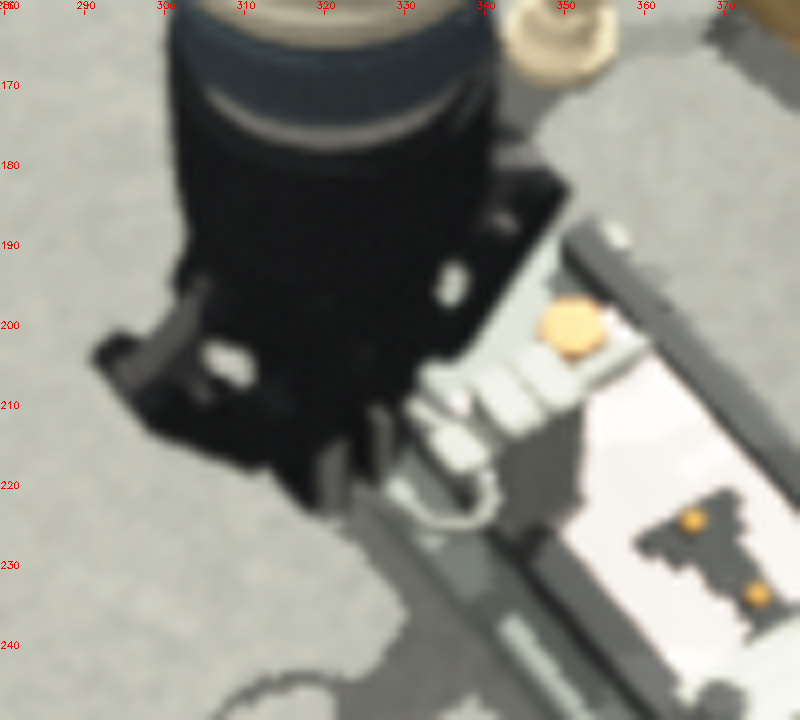

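Call:
{"op": "jog_arm", "data": {"motion": [[[0,3.5,0,-7.5,0],[0,10,0,-12.5,0],[0,17.5,0,-16.5,0],[0,25.5,0,-19.5,0],[0,33.5,0,-21,0],[0,33.5,0,-21,0]]]}}

```text
clock: 24.7
ee_pos: [0.5226, 0.1143, 0.1124]
eef_rot: [0.002, 0.76, 0.65, 0.001]
wrist_force: [0.1, -2.2, 9.4]
finger_gap: 0.0068
```

```bash
python3 - <<'E'
from pin import *
tm(st2w(P0,*(np.array(v) for v in (-.029,-.0461,.110))),81.1)
a,_=capture("scene");crop(a,290,140,390,230,8,"pics/s23.png")
E
```

```text
t 24.7 pos [0.5226 0.1143 0.1124] toolx 81.04 j [ 0.06  0.29 -0.24  1.03 -0.    0.22] F [ 0.08 -2.23  9.42] gap 0.0068
shift mm [ 0.4 -1.4  2.4] roll -0.1
```

View pics/s23.png

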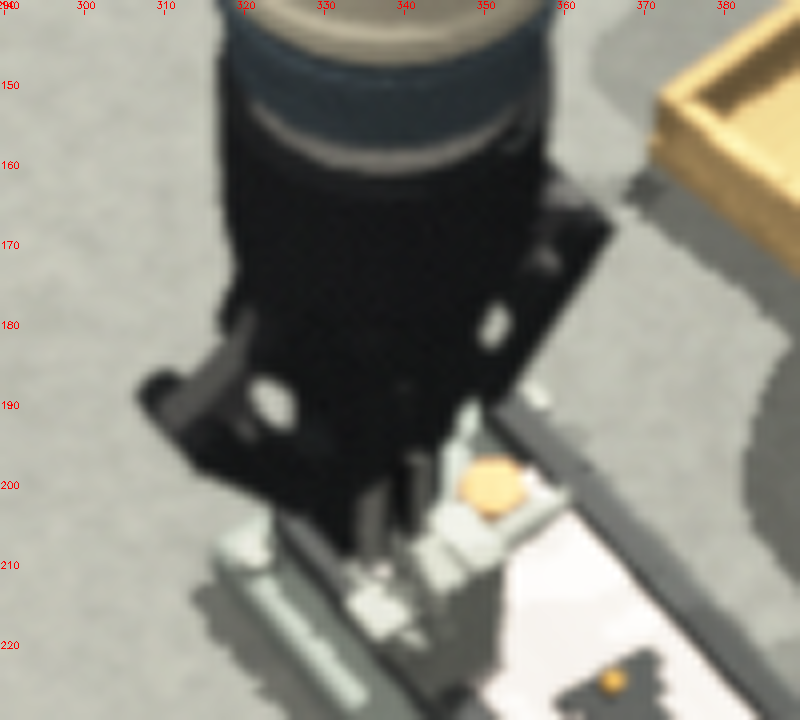

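Call:
{"op": "jog_arm", "data": {"motion": [[[0,8,0,-2.5,0],[0,16.5,0,-1.5,0],[0,24.5,0,0.5,0],[0,32,0,4,0],[0,32,0,4,0]]]}}

```text
clock: 25.25
ee_pos: [0.5265, 0.1471, 0.1062]
eef_rot: [-0.0, 0.76, 0.65, 0.0]
wrist_force: [1.3, 1.0, 3.8]
finger_gap: 0.0067
```

```bash
python3 - <<'E'
from pin import *
tm(st2w(P0,*(np.array(v) for v in (-.029,-.0138,.106))),81.1)
a,_=capture("scene");crop(a,290,140,390,230,8,"pics/s24.png")
E
```

```text
t 25.25 pos [0.5265 0.1471 0.1062] toolx 81.11 j [ 0.12  0.32 -0.22  1.03  0.    0.27] F [1.31 1.04 3.8 ] gap 0.0067
shift mm [-0.3 -0.3  0.2] roll 0.0
```

View pics/s24.png

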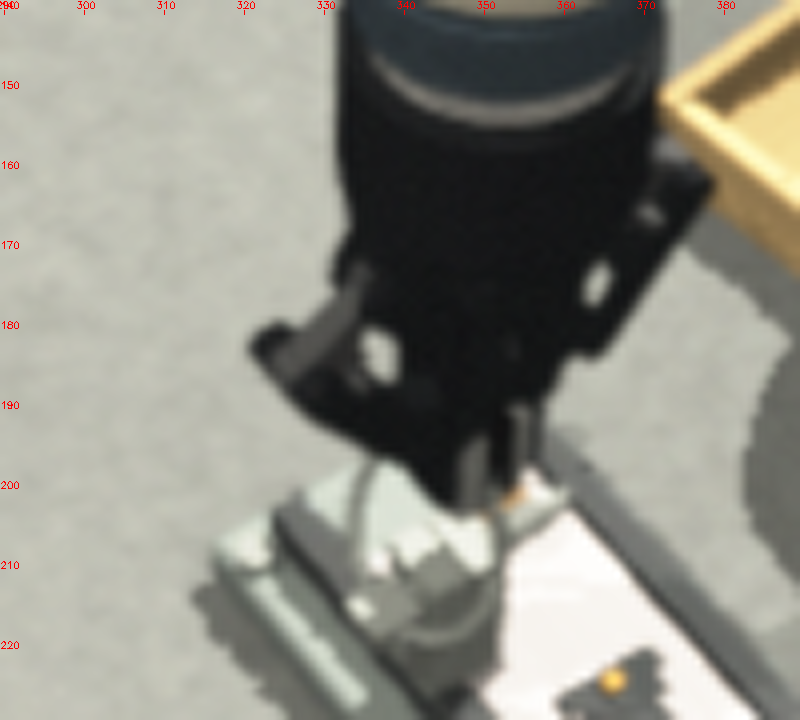

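Ring is past the dead centre, leaning over the lugs. Release while rising.

Call:
{"op": "jog_arm", "data": {"motion": [[[0.4,0,0,-2,0],[0.6,0,0,-12,0],[0.6,0,0,-30,0],[0.6,0,0,-55,0],[0.6,0,0,-90,0],[0.6,-40,0,-100,0],[0.6,-85,0,-100,0],[0.6,-130,0,-100,0]]]}}

```text
clock: 26.1
ee_pos: [0.5056, 0.0161, 0.2079]
eef_rot: [0.001, 0.76, 0.65, 0.0]
wrist_force: [0.2, -0.3, -1.1]
finger_gap: 0.0514
```

Call:
{"op": "jog_arm", "data": {"motion": [[[0.6,-40,0,0,0],[0.6,-80,0,0,0],[0.6,-80,0,0,0]]]}}

```text
clock: 26.4
ee_pos: [0.4928, -0.0657, 0.2074]
eef_rot: [0.0, 0.762, 0.648, -0.0]
wrist_force: [0.6, -0.3, 0.2]
finger_gap: 0.051
```

```bash
python3 - <<'E'
from pin import *
tm([.4,0,.2],81.1)
a,_=capture("scene");crop(a,305,175,385,245,9,"pics/s25.png");cv2.imwrite("pics/scene25.png",a)
b,_=capture("top");crop(b,245,195,325,290,6,"pics/t25.png")
E
```

```text
t 26.4 pos [ 0.4928 -0.0657  0.2074] toolx 80.75 j [-0.3   0.18 -0.15  1.25 -0.   -0.14] F [ 0.58 -0.28  0.18] gap 0.051
shift mm [  49.9 -102.2    7.3] roll -0.4
```

View pics/s25.png

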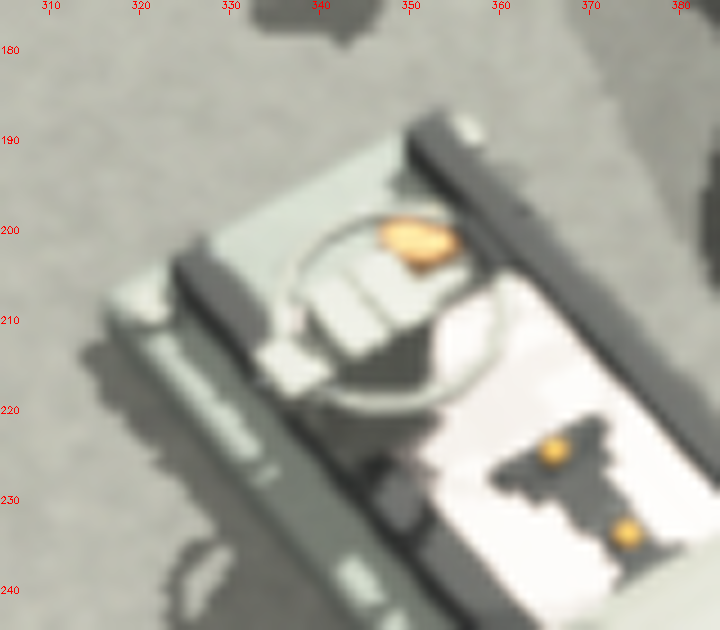

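View pics/t25.png

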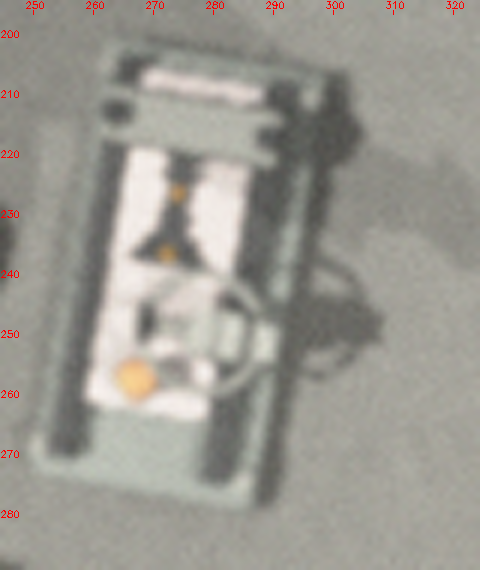

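View pics/scene25.png

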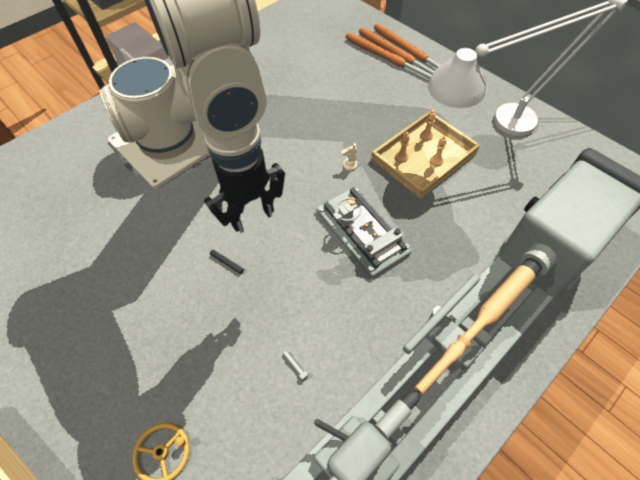

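```bash
python3 - <<'E'
from pin import *
t=2.98
print(w2p("scene",st2w(P0,np.array(-.0295),np.array(-.038+.0548),np.array(.079))),w2p("top",st2w(P0,np.array(-.0295),np.array(-.038+.0548),np.array(.079))))
for th in (2.3,2.6,2.98): print(th,w2p("scene",st2w(P0,np.array(-.0295),np.array(-.038-.0555*np.cos(th)),np.array(.07+.0555*np.sin(th)))),w2p("top",st2w(P0,np.array(-.0295),np.array(-.038-.0555*np.cos(th)),np.array(.07+.0555*np.sin(th)))))
a=cv2.imread("pics/scene25.png");o=cv2.resize(a[188:226,325:372],None,fx=16,fy=16,interpolation=cv2.INTER_CUBIC);cv2.imwrite("pics/z25.png",o)
d=capture("scene")[1];P=cloud("scene",d)[192:216,348:366,2];print((P*1e3).astype(int))
E
```

```text
[[358.64286571 201.35414029]] [[268.5849653  248.74603198]]
2.3 [[352.87905695 196.14052256]] [[273.93753134 249.06311281]]
2.6 [[356.51394185 197.47947526]] [[270.53460359 248.7381482 ]]
2.98 [[358.63259689 201.37818338]] [[268.59526777 248.74876429]]
[[ 18  15  20  26  31  32  33  30  32  31  32  -2   1   1  -2  -1   0   0]
 [ 20  17  18  23  26  30  32  33  35  32  31  32   1   0   0   0   0  -2]
 [ 19  16  18  18  22  24  31  32  31  34  30  31  29   1   0   2  -2  -1]
 [ 16  19  18  17  18  24  26  33  34  29  32  31  32  32  -1 866   0  -2]
 [ 17  14  19  18  18  18  23  26  30  31  32  32  32  31  14   0   0  -2]
 [ 16  17  15  17  16  16  18  22  27  32  29  33  32  31  34  17   0  -4]
 [ 77  77  76  78  80  79  78  21  24  26  29  32  33  32  32  30  15   0]
 [ 76  77  75  79  75  81  78  80  78  83  26  32  30  31  33  32  29   0]
 [ 58  56  54  55  56  77  78  81  81  83  81  29  30  32  32  30  30  33]
 [ 54  56  56  53  56  55  55  76  79  81  83  82  30  30  28  31  32  30]
 [ 54  53  54  55  55  55  56  56  78  76  80  84  81  30  33  30  29  31]
 [ 84  53  52  54  53 
[... 253 characters left out ...]
 76  80  30  29  27  31]
 [ 81  83  82  81  80  74  75  74  73  70  68  29  78  82  28  29  30  26]
 [ 83  79  81  81  81  72  72  70  68  28  28  27  79  82  77  29  28  27]
 [ 83  82  80  82  81  81  70  67  31  32  30  30  77  78  77  27  30  32]
 [ 80  82  81  81  83  77  28  31  29  31  31  30  79  77  77  30  27  29]
 [ 81  81  82  80  77  75  30  31  30  31  30  33  79  81  29  28  28  29]
 [ 80  79  79  74  71  71  32  29  31  31  26  78  76  77  29  29  30  32]
 [ 79  75 866  70  71  67  30  31  29  29  27  77  79  75  28  28  30  31]
 [ 76  72  71  68  64  63  28  29  29  31  76  81  76  30  30  30  28  32]
 [ 71  72  62  63  63  58  28  32  32  75  76  75  74  29  27  29  28  29]]
```

View pics/z25.png

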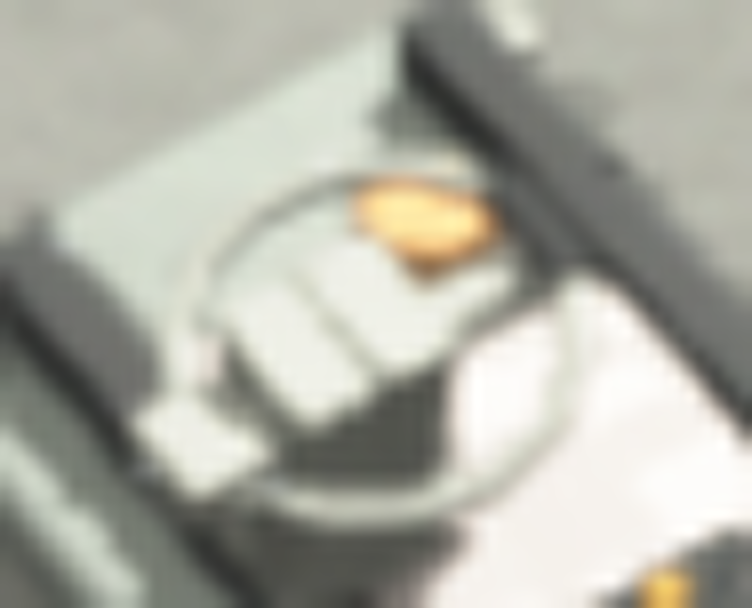

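```bash
python3 - <<'E'
from pin import *
d=capture("scene")[1];P=cloud("scene",d)
d2=np.median([d]+[capture("scene")[1] for _ in range(4)],0);P=cloud("scene",d2)
print((P[204:222,330:352,2]*1e3).astype(int))
def w2s(X):
    d=X[...,:2]-np.array(P0[:2]); c,s=np.cos(P0[2]),np.sin(P0[2]); return -s*d[...,0]+c*d[...,1]
print((w2s(P[204:222,330:352])*1e3).astype(int))
E
```

```text
[[31 18 19 18 19 17 17 73 73 71 17 18 17 18 16 82 82 81 81 80 53 53]
 [32 17 16 17 17 18 72 74 73 17 17 19 19 18 81 82 81 81 82 81 82 51]
 [32 31 19 17 18 18 72 74 18 19 18 82 82 82 78 82 81 83 81 82 81 81]
 [32 32 30 17 17 17 72 70 18 18 82 80 83 81 81 79 81 81 82 81 82 82]
 [32 33 31 33 17 70 71 71 17 82 82 81 83 83 82 81 80 82 81 82 82 83]
 [31 32 31 32 32 73 72 31 29 79 82 82 80 81 80 83 81 81 81 81 81 81]
 [31 31 31 31 31 71 72 71 29 75 79 81 81 82 83 81 82 82 81 82 81 83]
 [32 31 31 30 32 69 71 69 30 72 75 80 82 81 81 81 81 82 81 82 81 79]
 [28 33 30 31 32 70 71 72 74 73 69 77 80 82 79 81 82 82 82 79 77 76]
 [23 29 31 31 31 72 74 74 76 74 74 72 77 81 81 81 81 82 78 76 75 71]
 [19 25 29 31 74 75 73 73 75 74 75 75 73 78 81 81 78 76 73 72 70 68]
 [17 19 25 30 73 73 73 72 74 74 74 74 73 73 80 77 76 72 71 67 66 64]
 [16 18 22 24 71 73 73 73 74 73 74 74 74 69 75 73 71 69 67 65 63 60]
 [17 19 18 23 68 72 74 74 74 73 72 73 69 67 71 71 67 65 63 61 57 57]
 [17 17 19 18 23 66 72 75 73 73 71 71 71 72 67 65 61 63 58 57 55 52]
 [17 18 17 18 20 23 68 71 72 68 70 70 71 72 72 73 71 73 72 74 74 
[... 1117 characters left out ...]
5 -33 -30 -30 -30 -29 -25 -23
  -20 -18 -15 -12]
 [-30 -29 -30 -30 -46 -44 -42 -40 -39 -37 -36 -34 -32 -30 -31 -28 -26 -22
  -20 -17 -15 -12]
 [-32 -30 -30 -29 -47 -46 -44 -42 -41 -39 -37 -36 -34 -30 -31 -28 -25 -23
  -20 -17 -15 -12]
 [-34 -33 -30 -30 -47 -47 -46 -44 -42 -40 -38 -37 -33 -30 -31 -29 -25 -23
  -20 -17 -14 -12]
 [-35 -33 -32 -30 -30 -46 -47 -46 -44 -42 -39 -37 -35 -34 -30 -28 -24 -23
  -19 -17 -14 -11]
 [-37 -35 -33 -32 -30 -30 -46 -46 -45 -41 -40 -38 -37 -36 -34 -33 -30 -29
  -27 -26 -24 -23]
 [-38 -37 -35 -33 -32 -30 -30 -46 -45 -41 -30 -31 -38 -36 -35 -33 -32 -31
  -29 -27 -25 -24]
 [-40 -38 -37 -35 -33 -31 -30 -30 -30 -30 -30 -30 -31 -31 -30 -35 -33 -31
  -29 -27 -13 -10]]
```

Depth shows the head spanning station y of about −46 to −31, with the lug face at −30. So the head is on the lug, within the roughly 1 mm the depth resolves. The arm is clear, so I'm handing in.

```bash
python3 -c "
from workcell import *
print(finish_job())"
```

```text
the job is handed in; nothing more can be done
None
```

The slide is home under the bridge bar, and the linchpin is through both lugs with its ring locked over the pin end. I handed the job in at about 27 s with the gripper clear.

1. **Slide:** I pushed it by the knob to its stop. It held against 19 N, and the knob and lugs lay where they should at home in both views.
2. **Pin:** I put it through both lugs from the outer side, let go and pushed the head from behind.
   - The first push stalled at about 18 N, probably because the shut fingers caught the ring wire. I backed off, turned the gripper a quarter turn and pushed again.
   - The second push ended on a hard stop at 32 N.
3. **Ring:** I then swung the ring up by its thumb sleeve, past the dead centre, and let go. It snapped down on its own.

**Last checks**
- **Ring:** the depth picture puts the top of the sleeve about 80 mm above the bench, at the pin end. That fits the locked angle.
- **Head:** it spans station y of about -46 to -31 mm, with the lug face at -30. That puts it against the lug, though a gap under about 1 mm would not show.
- **Other objects:** they look unmoved in the last scene picture, though I did not measure them.
- **Camera disagreement:** the two cameras differed by 2–4 mm on some points, so I relied on contact forces for the final fits.

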